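# Load a boat of wet prints past the drop gate of the levelling bay

## Task

Freshly printed substrates stand in the boat in the chute and have to go into the clear-hooded levelling bay. With one fingertip hold the gate's press bar down so that the gate stands well up, and meanwhile, with the other finger, push the boat by the lip of its tongue along the chute until its square body is wholly inside the bay; then take the hand away so that the gate drops shut behind the body, over the tongue. The prints are wet: the gate must never touch the boat, the boat is only pushed, never lifted or tipped, and the other things on the table stay where they are.

Things in the scene. Friction and masses are not known exactly. Their poses are not given: they have to be found in the camera images.
- chute: Fixed stand: stainless slide chute on a black base plate (370 x 150 x 8 mm). Origin: on the table top, under the chute's centre line, in the plane of the gate. x: the way the boat is pushed (robot's left, world +y, within 12 degrees); y: to the press-bar side (towards the robot). Chute floor at z = 0.050, from x = -0.250; 70 mm wide between 3 mm side walls (tops z = 0.072); open above and at the loading end.
- end_stop (a point): Middle of the face of the fixed end stop of the clear-hooded bay, on the chute floor: chute frame x = 0.086, y = 0, z = 0.050. The bay's clear walls and roof run from x = 0.010 to 0.106, roof top at z = 0.091.
- gate (a joint): Angle of the drop gate, rad: 0 shut, 1.13 fully up (stop). A steel blade across the chute at x = 0, 66 mm wide, 24 high, 3 thick, on a shaft beside the chute. Pressing the press bar down swings the blade up towards the bar's side; spring and weight pull it shut (1 to 3 N at the bar), it never stays up alone. From 0.7 it clears the boat's body by a few mm; 0.9 to 1.1 is a good hold.
- gate_shaft (a point): Point of the gate's shaft at the blade: chute frame x = 0, y = 0.046, z = 0.078. The shaft (8 mm) runs from here back along the chute to x = -0.236, in bearing blocks (y = 0.038 to 0.054, top z = 0.088) at x = -0.225 and -0.018. The raised blade reaches z = 0.16 above here, in the plane x = 0.
- press_bar (a point): Middle of the axis of the press bar: dark round steel, 10 mm thick, 206 mm long, parallel to the chute (chute x -0.236 to -0.030), 40 mm from the shaft; press it anywhere along it. Chute frame, gate shut: y = 0.084, bar top z = 0.095. Pressed: bar top z = 0.068 at gate 0.7, 0.059 at 0.95, 0.054 at 1.13; y = 0.083 to 0.073. So level fingertips can press it and stand in the chute.
- gate_edge (a point): Middle of the lower edge of the gate blade. Gate shut: chute frame x = 0, y = 0, z = 0.060, 10 mm above the chute floor: the boat's tongue fits under it, the boat's body and lip do not.
- boat: Loaded aluminium boat, about 250 g, loose in the chute before the gate. Origin: centre of the underside of its square body; x: the way it is pushed. Body 64 x 64 mm, 18 high, four printed ceramic plates fixed in it. From its rear a tongue 30 wide, 4 thick runs back to the lip. Body wholly in the bay: origin 35 mm or more past the gate (chute x); it meets the end stop at 54 mm.
- lip (a point): Middle of the rear face of the boat's lip, the face to push: an upturned plate 60 mm wide, 24 mm high (from the chute floor), 4 mm thick at the end of the tongue. This point is at boat x = -0.102, 12 mm above the boat's underside. The lip stays outside the gate.
- spare_boat: Bystander: an empty boat of the same shape, on the table beyond the chute. Origin: centre of the underside of its square body.
- paste_jar: Bystander: grey screw-top paste jar, 56 mm in diameter, 62 mm high, beyond the chute. Origin: centre of its underside.
- loupe: Bystander: small black stand magnifier, 38 mm in diameter, 42 mm high, beyond the bay. Origin: centre of its underside.
- spatula: Bystander: mixing spatula, 150 mm long, lying on the table between the robot and the chute. Origin: under its middle.
- squeegee: Bystander: aluminium squeegee holder with a rubber blade, 150 x 30 mm, 36 mm high, left of the bay's closed end. Origin: centre of its underside.
- magazine: Bystander: black magazine with upright ceramic plates, 75 x 160 mm, 55 mm high, right part of the table. Origin: centre of its underside.
- manual: Bystander: closed paper manual, 200 x 270 x 18 mm, right part of the table. Origin: centre of its underside.
There are look-alikes about, which are no part of the job. What is shaped like the boat but yellow is not meant.

How it is judged:
On the way, in this order (a step that is already met when the one before it is completed fails the run):
1. a finger holds the press bar down, the gate is well up (over 0.7 rad) and the boat's body is still before it (value of joint gate above 0.7 rad and contact force between the fingers and gate above 0.3 N and x of boat in the frame of chute below -0.034 m), for 0.2 s.
2. the boat is halfway under the raised gate while a finger still holds the bar (value of joint gate above 0.7 rad and contact force between the fingers and gate above 0.3 N and x of boat in the frame of chute above -0.01 m), for 0.1 s.
3. the boat's body is wholly past the gate while a finger still holds the bar (value of joint gate above 0.7 rad and contact force between the fingers and gate above 0.3 N and x of boat in the frame of chute above 0.035 m), for 0.1 s.
At the end, for the whole second after the job is handed in: The boat lies flat and at rest on the chute floor (within 3 to 4 mm and 0.05 rad), its origin at least 34.5 mm past the gate (body wholly inside the bay; the end stop is at 54 mm) and in line with the chute within 0.1 rad; the gate is shut behind it (under 0.06 rad); nothing is touched (x of boat in the frame of chute between 0.0345 and 0.06 m and z of boat in the frame of chute between 0.046 and 0.053 m and angle between the x axis of boat and the x axis of chute, either way round below 0.1 rad and angle between boat's own z axis and vertical below 0.05 rad and value of joint gate below 0.06 rad and linear speed of boat below 0.01 m/s).
It fails at once if the gate touches the boat (over 0.3 N) (contact force between gate and boat above 0.3 N).
It fails at once if the boat is lifted (over 6 mm) or tipped (over 0.12 rad) (z of boat in the frame of chute above 0.056 m or angle between boat's own z axis and vertical above 0.12 rad).
It fails at once if another thing on the table is moved by more than 15 mm (distance of any of spare_boat, paste_jar, loupe, spatula, squeegee, magazine, manual from where it was at the start of the episode above 0.015 m).
It also fails if it takes over 48 s, if anything falls off the work surface, if the arm or the gripper's body presses on something with over 40 N, if the wrist force passes 120 N, or if a joint passes its speed limit or range.

## Robot

A 7-joint arm with a two-finger parallel gripper is mounted at the origin on the work surface. World frame = base frame: x ahead of the robot, y to its left, z up, the work surface at z = 0. Lengths are in m, angles in rad, forces in N, time in s.
With the tool pointing down it reaches from about 0.4 to 0.85 m from the base axis. Payload 10.4 kg.
Tool frame: the origin (TCP) lies at the very end of the fingers, on their centre line; the grasp point (between the pads) lies 19 mm behind it; y points along the fingers, x is the direction in which the jaws open and shut, and the axes are right-handed (so a half turn about y gives the same grasp; the last joint's range is limited). The gripper opens to 87 mm and grips with 3 to 60 N. Pads are 19 mm wide; open, the fingers measure 117 mm over their backs; the gripper's body (75 mm by 190 mm) begins 51 mm behind the grasp point.
Start: joints at [-1.256, 0.332, -0.065, 1.46, 0.022, 1.35, -0.088], TCP at [0.207, 0.59, 0.223] pointing down, gripper open.
Joint ranges: [-2.6, 2.6], [-0.5, 2.12], [-1.47, 1.34], [0.16, 2.42], [-1.27, 4.41], [0.06, 2.06], [-2.6, 2.6]. Speed limits (rad/s): [2.22, 2.22, 2.79, 2.79, 3.14, 3.14, 3.14].

## Interface

Orientations are given as a unit quaternion [x, y, z, w].
In Python, from bench import readout, vision, r gives the robot as it stands.
- The arm moves only by the tool arm_command, never from a script. Its argument "targets" is a list that holds one entry, the list of rows, each a list of 6 numbers: the shift along the tool's x, y, z in m, then the turn, a rotation vector about the tool's x, y, z in degrees. A call has 1 to 12 rows; each row shifts and turns the commanded pose from where the row before left it, along the tool's axes as they then stand; what a row does not reach is not made up. A row lasts 1/12 s, in which the tool goes at most 41.7 mm and 7.16 degrees, less where a joint would pass 70% of its speed; a pose out of reach is approached as far as the arm can. A call is refused whole if a number of a shift passes 0.0417 or a number of a turn 7.16, either way. A call with a gripper value outside its range is refused whole. "hand" is the opening, from 0 (shut) to 1 (fully open), set as the call begins (left out, the last holds). The fingers move at their own pace and stop on an object; "grip_force" is the grip in N (left out, the last holds). Time passes only in rows, so rows that do not move let the fingers close. It gives the time, the measured TCP pose, the force and the opening at its end, in the units of the state.
- readout.read_state(): the state, without advancing time (a new reading comes with each control period).
- vision.camera(name): name is "side" or "top"; returns a dict with "pixels" (384x512x3 uint8, blue, green, red), "fovy" (degrees; the focal length in pixels is half the picture's height over the tangent of half this angle, whatever the lens; pixels are square), "cx", "cy" (the principal point, pixels), "R" (3x3) and "t" (3): a world point X has camera coordinates R X + t. Camera axes: x right, y down, z forward; pixel columns grow to the right and rows downward; lengths in m; the calibration is good to about 2 mm. A picture is of the moment at which its call begins. There is no depth.
- r.close_job(): hands the job in, once; it reports no verdict.
The state is a dict: "time": time; "joint_positions": joint angles; "joint_vel": joint speeds; "joint_torque": joint torques, N m; "ee_pos": TCP position; "eef_rot": TCP orientation; "ft_force": force on the tool from outside, world axes, zero at the start; "torque": the same for the moment, N m; "width": finger opening in m.
Only numpy, scipy, OpenCV 4.12 (cv2) and the standard library are available. Lean on these libraries where they do the work, as an engineer would, in place of code of your own. Each camera call takes 0.05 s, during which the arm holds its last target.

## Working session

There is one attempt and no reset: what is moved stays moved. The work goes in short steps, Python scripts to look and compute and a tool call to move; the robot and the scene stay as the last step left them, time stands still between calls to the robot, and variables do not carry over. Pictures are saved under pics/ and viewed, and the job is handed in when it is done.

Besides the shell and the picture viewer there is one more tool, called after "Emit:" as name(argument=value, ...), one argument or row to a line, values as JSON. arm_command: Moves the arm, as the interface text tells. Its arguments: {"type":"object","properties":{"targets":{"type":"array","items":{"type":"array","items":{"type":"array","items":{"type":"number"}}}},"hand":{"type":"number"},"grip_force":{"type":"number"}},"required":["targets"]}

```bash
ls; mkdir -p pics; python3 - <<'E'
from bench import readout, vision, r
import cv2
s=readout.read_state(); print({k:s[k] for k in ('time','joint_positions','ee_pos','eef_rot','ft_force','width')})
for n in ('side','top'):
    c=vision.camera(n); cv2.imwrite(f'pics/{n}0.png',c['pixels']); print(n,c['fovy'],c['cx'],c['cy'],c['R'],c['t'])
E
```

```text
pics
{'time': 0.0, 'joint_positions': array([-1.25560461,  0.33287982, -0.06467973,  1.46097235,  0.02159351,
        1.34990149, -0.08850078]), 'ee_pos': array([0.20701013, 0.58929437, 0.22173412]), 'eef_rot': array([ 0.57725165,  0.40843027, -0.40924662, -0.57661291]), 'ft_force': array([ 0.32633488, -0.62717601,  0.14244947]), 'width': 0.08686187094228538}
side 53.45128084852914 258.082978056684 187.99999608941164 [[-9.54877325e-01 -2.97000054e-01  5.11938200e-04]
 [-1.54038558e-01  4.93770242e-01 -8.55840564e-01]
 [ 2.53931914e-01 -8.17301607e-01 -5.17239468e-01]] [0.53233876 0.18156232 0.83008071]
top 49.61686073571254 263.05075326461514 193.01623360887962 [[-0.14847736 -0.98891326 -0.00224549]
 [-0.96786556  0.14578247 -0.2048993 ]
 [ 0.20295499 -0.02824957 -0.97878048]] [0.03994813 0.54841302 1.03048954]
```

View pics/side0.png

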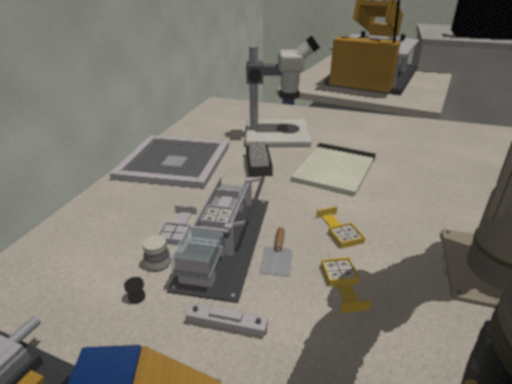

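View pics/top0.png

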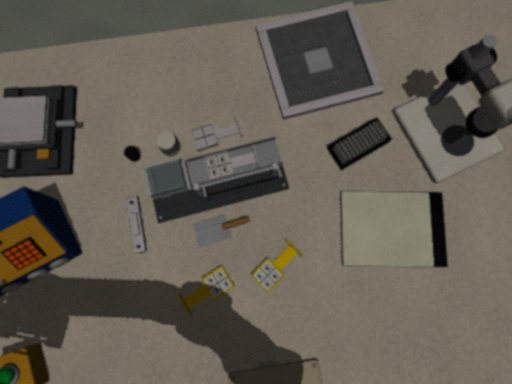

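```bash
python3 - <<'E'
import cv2
a=cv2.imread('pics/top0.png')[125:230,120:300]; cv2.imwrite('pics/top0c.png',cv2.resize(a,None,fx=4.4,fy=4.4,interpolation=cv2.INTER_CUBIC))
a=cv2.imread('pics/side0.png')[170:305,150:290]; cv2.imwrite('pics/side0c.png',cv2.resize(a,None,fx=4.4,fy=4.4,interpolation=cv2.INTER_CUBIC))
E
```

```text
(no output)
```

View pics/top0c.png

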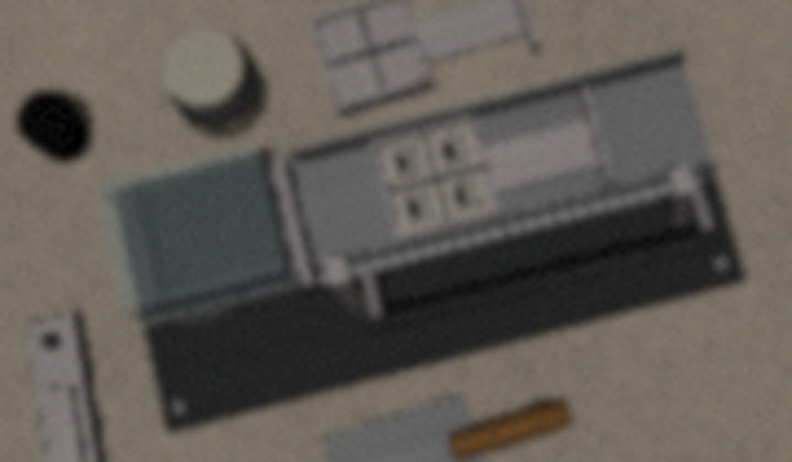

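View pics/side0c.png

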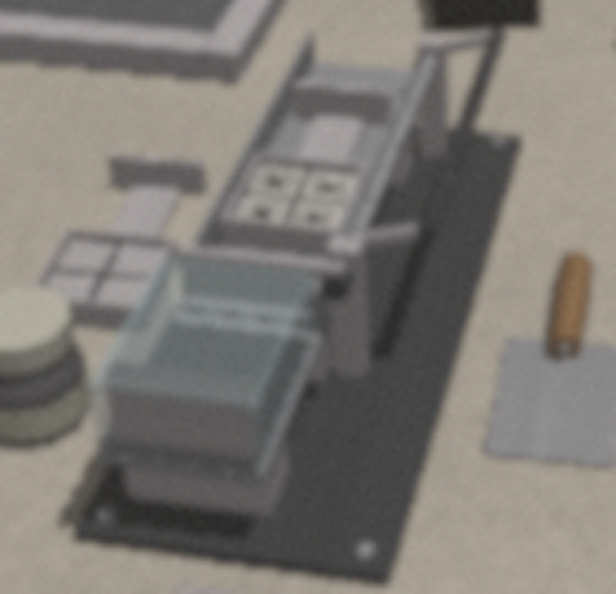

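```bash
cat > h.py <<'E'
import numpy as np, cv2
from bench import readout, vision, r
def K(c):
    f=192/np.tan(np.radians(c['fovy'])/2); return np.array([[f,0,c['cx']],[0,f,c['cy']],[0,0,1]])
def proj(c,X):
    p=(np.asarray(X)@np.array(c['R']).T+c['t'])@K(c).T; return p[...,:2]/p[...,2:]
def ray(c,uv,z):
    R=np.array(c['R']); C=-R.T@c['t']; d=R.T@np.linalg.inv(K(c))@np.array([uv[0],uv[1],1.]); return C+d*(z-C[2])/d[2]
def crop(im,x0,y0,x1,y1,s,name,pts=()):
    a=cv2.resize(im[y0:y1,x0:x1],None,fx=s,fy=s,interpolation=cv2.INTER_CUBIC)
    a=cv2.convertScaleAbs(a,alpha=1.5,beta=0)
    for u,v in pts: cv2.drawMarker(a,(int((u+.5-x0)*s),int((v+.5-y0)*s)),(0,0,255),cv2.MARKER_CROSS,9,1)
    cv2.imwrite(name,a)
E
python3 - <<'E'
from h import *
c=vision.camera('top')
im=c['pixels']
crop(im,140,130,220,225,6,'pics/tl.png'); crop(im,200,130,295,215,8,'pics/tr.png')
# initial guess
q=lambda a,b:(120+a/4.4-.4,125+b/4.4-.4)
for n,uv,z in [('gate far',q(275,157),.084),('gate near',q(305,283),.084),('loadfar',q(683,57),.072),('body',q(437,182),.06),('lip top',q(590,90),.074),('lip bot',q(607,182),.074),('baseL',q(168,428),.008),('baseR',q(745,278),.008)]: print(n,ray(c,uv,z))
E
```

```text
gate far [0.65973107 0.15356554 0.084     ]
gate near [0.58144682 0.14460671 0.084     ]
loadfar [ 0.68920011 -0.09485617  0.072     ]
body [0.63733744 0.06268329 0.06      ]
lip top [ 0.67627924 -0.03632802  0.074     ]
lip bot [ 0.61820483 -0.03807791  0.074     ]
baseL [0.52199378 0.24943446 0.008     ]
baseR [ 0.56232254 -0.11584493  0.008     ]
```

View pics/tl.png

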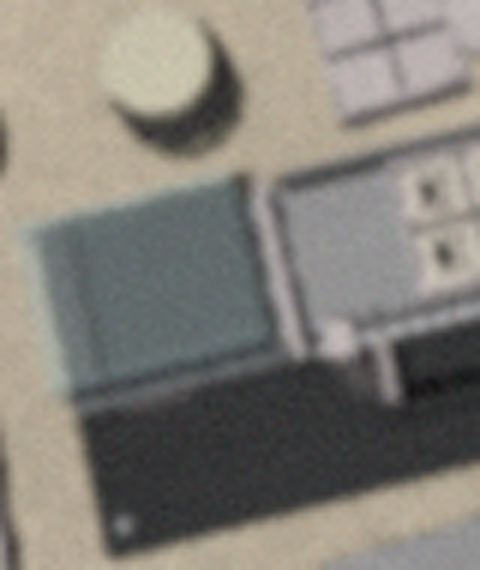

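View pics/tr.png

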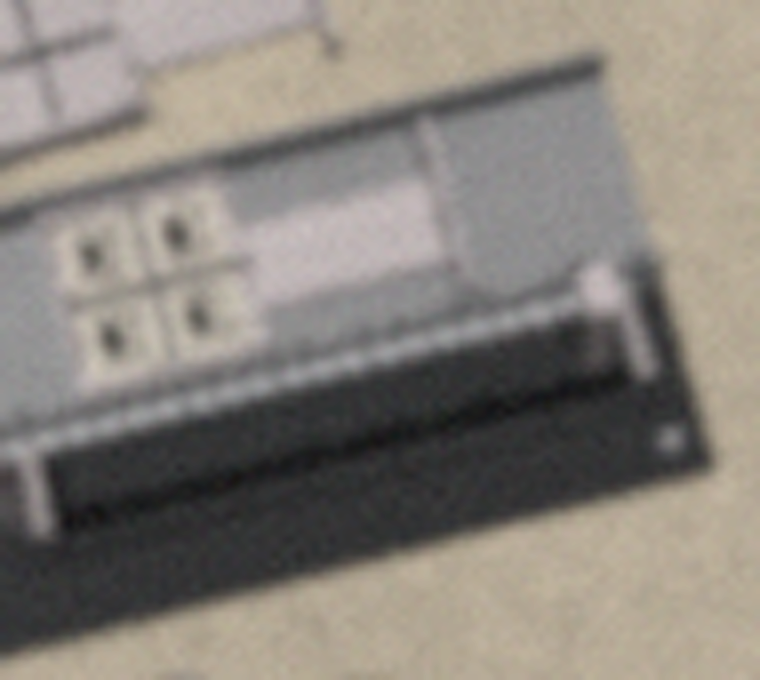

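```bash
python3 - <<'E'
from h import *
c=vision.camera('side'); im=c['pixels']
crop(im,165,175,255,250,8,'pics/sl.png'); crop(im,165,225,255,300,8,'pics/sb.png')
E
```

```text
(no output)
```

View pics/sl.png

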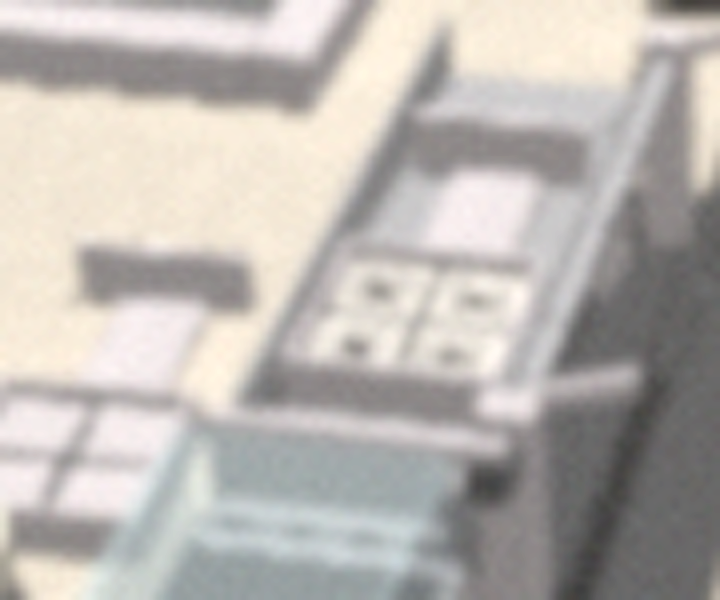

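View pics/sb.png

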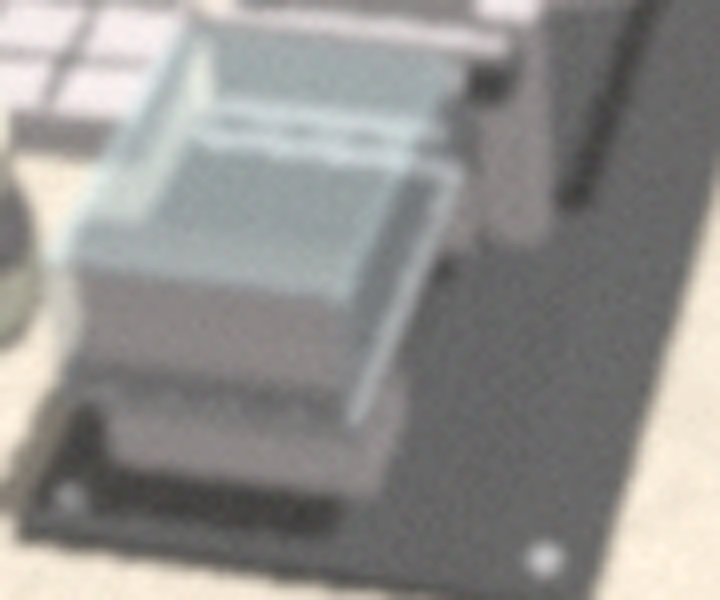

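```bash
cat > fit.py <<'E'
from h import *
from scipy.optimize import least_squares
T=vision.camera('top'); S=vision.camera('side')
tl=lambda a,b:(140+a/6-.5,130+b/6-.5); tr=lambda a,b:(200+a/8-.5,130+b/8-.5)
sl=lambda a,b:(165+a/8-.5,175+b/8-.5)
L=[('wallT',T,tr(603,60),(-.25,-.038,.072)),('wallS',S,sl(443,20),(-.25,-.038,.072)),
('gateT',T,tl(258,188),(0,-.033,.084)),('gateTn',T,tl(300,352),(0,.046,.084)),('gateS',S,sl(232,412),(0,-.033,.084)),
('bayT',T,tl(240,180),(.01,-.038,.091)),
('barT',T,tr(75,518),(-.036,.084,.093)),('barT2',T,tr(625,378),(-.229,.084,.093))]
P0=ray(T,tl(113,556),.008)[:2];P1=ray(T,tr(712,467),.008)[:2]
v=P0-P1; yb=np.arctan2(v[1],v[0]); print('base yaw',np.degrees(yb),np.hypot(*v))
def X(p,q):
    c,s=np.cos(p[2]),np.sin(p[2]); return np.array([p[0]+c*q[0]-s*q[1],p[1]+s*q[0]+c*q[1],q[2]])
def res(p): return np.concatenate([proj(c,X(p,q))-uv for _,c,uv,q in L]+[[(p[2]-yb)*150]])
f=least_squares(res,[.62,.15,1.68],loss='soft_l1'); p=f.x
print('chute',p,np.degrees(p[2])); 
for l,e in zip(L,res(p)[:-1].reshape(-1,2)): print(l[0],e.round(1))
def inv(w):
    d=np.asarray(w)[:2]-p[:2]; c,s=np.cos(p[2]),np.sin(p[2]); return np.round([c*d[0]+s*d[1],-s*d[0]+c*d[1]],4)
if __name__=='__main__':
    for n,c,uv,z in [('lipT far',T,tr(425,115),.074),('lipT near',T,tr(460,272),.074),('lipS far',S,sl(414,112),.074),('lipS near',S,sl(588,132),.074),('plates T',T,tr(148,277),.068),('plates S',S,sl(417,320),.068),('bodyrear T',T,tr(155,165),.068)]: print(n,inv(ray(c,uv,z)))
E
python3 fit.py
```

```text
base yaw 96.48971425978857 0.3650459360264649
chute [0.62725483 0.14769063 1.69073874] 96.87219386971502
wallT [ 0.  -1.5]
wallS [ 0.8 -1.6]
gateT [ 0.3 -0.8]
gateTn [0.4 0.6]
gateS [-1.   0.1]
bayT [-1.4 -1. ]
barT [-2.3  4.2]
barT2 [2.6 1.9]
lipT far [-0.1867 -0.0306]
lipT near [-0.1837  0.0244]
lipS far [-0.1777 -0.0302]
lipS near [-0.1759  0.0278]
plates T [-0.0848 -0.003 ]
plates S [-0.0736 -0.0002]
bodyrear T [-0.0964 -0.0396]
```

```bash
python3 - <<'E'
from h import *
for n,(x0,y0,x1,y1) in (('top',(195,155,295,215)),('side',(200,170,275,300))):
    c=vision.camera(n); a=c['pixels'][y0:y1,x0:x1].astype(float)
    s=7 if n=='top' else 4.6
    a=np.clip(a*4-40,0,255).astype(np.uint8)
    cv2.imwrite(f'pics/e{n}.png',cv2.resize(a,None,fx=s,fy=s,interpolation=cv2.INTER_CUBIC))
E
```

```text
(no output)
```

View pics/etop.png

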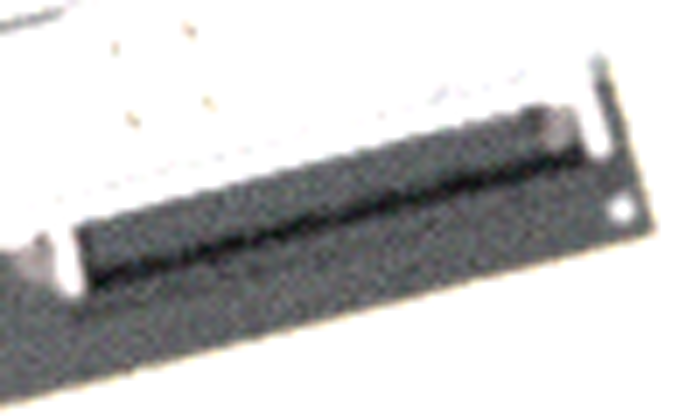

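View pics/eside.png

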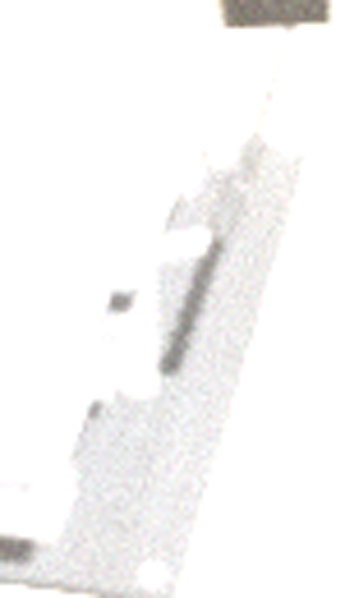

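```bash
cat >> fit.py <<'E'
    print('cams',-T['R'].T@T['t'],-S['R'].T@S['t'])
    for q in [(-.236,.046,.078),(0,.046,.078),(-.030,.046,.078),(-.030,.084,.090),(-.236,.084,.090),(-.030,.084,.095),(-.236,.084,.095),(-.030,.084,.008),(-.236,.084,.008)]:
        print(q,proj(T,X(p,q)).round(1),proj(S,X(p,q)).round(1))
    for n,c,uv in [('armL tip T',T,tr(42,535)),('armR tip T',T,tr(648,372)),('armL tip S',S,sl(640,378)),('dark end S',S,(200+168/4.6,170+370/4.6)),('dark start S',S,(200+218/4.6,170+240/4.6))]:
        print(n,uv,inv(ray(c,uv,.093)),inv(ray(c,uv,.008)))
E
sed -i "/'barT'/d; s/('bayT'.*$/('bayT',T,tl(240,180),(.01,-.038,.091))]/" fit.py; python3 fit.py
```

```text
base yaw 96.48971425978857 0.3650459360264649
chute [0.62569707 0.14818224 1.68575603] 96.58670560110077
wallT [ 0.1 -0.5]
wallS [ 1.8 -1.4]
gateT [ 0.3 -0.2]
gateTn [0.1 1.2]
gateS [-0.5  0.3]
bayT [-1.5 -0.4]
lipT far [-0.1872 -0.033 ]
lipT near [-0.1845  0.022 ]
lipS far [-0.1783 -0.0326]
lipS near [-0.1767  0.0254]
plates T [-0.0854 -0.0049]
plates S [-0.0742 -0.0021]
bodyrear T [-0.0969 -0.0416]
cams [ 0.32757848 -0.01133288  1.12108219] [0.32550183 0.74688086 0.58446638]
(-0.236, 0.046, 0.078) [278.5 166.7] [250.6 179.1]
(0, 0.046, 0.078) [190.1 189.9] [228.4 232.6]
(-0.03, 0.046, 0.078) [201.4 186.9] [231.8 224.4]
(-0.03, 0.084, 0.09) [204.2 200. ] [248.5 221.9]
(-0.236, 0.084, 0.09) [282.6 179.3] [264.6 176.4]
(-0.03, 0.084, 0.095) [203.9 199.6] [248.5 220.1]
(-0.236, 0.084, 0.095) [282.7 178.8] [264.6 174.8]
(-0.03, 0.084, 0.008) [208.4 205.7] [248.9 250.9]
(-0.236, 0.084, 0.008) [281.3 186.4] [264.3 202.4]
armL tip T (204.75, 196.375) [-0.0338  0.076 ] [-0.0263  0.0562]
armR tip T (280.5, 176.0) [-0.2327  0.0749] [-0.2417  0.0551]
armL tip S (244.5, 221.75) [-0.0251  0.0762] [-0.1382  0.0497]
dark end S (236.52173913043478, 250.43478260869566) [0.0705 0.0813] [-0.0262  0.0557]
dark start S (247.3913043478261, 222.17391304347825) [-0.0247  0.0827] [-0.1378  0.0573]
```

```bash
cat > prof.py <<'E'
from fit import *
def rect(c,z,xs,ys):
    g=np.array([[X(p,(x,y,z)) for x in xs] for y in ys]); uv=proj(c,g).astype(np.float32)
    return cv2.remap(cv2.cvtColor(c['pixels'],cv2.COLOR_BGR2GRAY),uv[...,0],uv[...,1],cv2.INTER_CUBIC)
xs=np.arange(-.28,.13,.0006); ys=np.arange(-.07,.13,.0006)
for n,c in (('T',T),('S',S)):
    m=rect(c,.074,xs,ys); m=cv2.convertScaleAbs(m,alpha=1.6)
    m=cv2.cvtColor(m,cv2.COLOR_GRAY2BGR)
    for x in np.arange(-.25,.13,.05): i=int((x-xs[0])/.0006); cv2.line(m,(i,0),(i,8),(0,0,255),1)
    for y in np.arange(-.05,.13,.05): i=int((y-ys[0])/.0006); cv2.line(m,(0,i),(8,i),(0,0,255),1)
    i=int((0-xs[0])/.0006); cv2.line(m,(i,0),(i,14),(0,255,0),1); i=int((0-ys[0])/.0006); cv2.line(m,(0,i),(14,i),(0,255,0),1)
    cv2.imwrite(f'pics/rect{n}.png',m)
    yy=np.arange(-.06,.12,.002)
    pr=rect(c,.072,np.arange(-.22,-.19,.001),yy).mean(1)
    print(n,' '.join(f'{1000*y:.0f}:{v:.0f}' for y,v in zip(yy,pr)))
a=cv2.imread('pics/rectT.png');b=cv2.imread('pics/rectS.png')
cv2.imwrite('pics/rect.png',cv2.resize(np.vstack([a,b]),(684,600)) if a.shape[0]*2>600 else np.vstack([a,b]))
E
python3 prof.py
```

```text
base yaw 96.48971425978857 0.3650459360264649
chute [0.62569707 0.14818224 1.68575603] 96.58670560110077
wallT [ 0.1 -0.5]
wallS [ 1.8 -1.4]
gateT [ 0.3 -0.2]
gateTn [0.1 1.2]
gateS [-0.5  0.3]
bayT [-1.5 -0.4]
T -60:113 -58:112 -56:113 -54:113 -52:114 -50:114 -48:114 -46:113 -44:110 -42:103 -40:90 -38:71 -36:56 -34:53 -32:62 -30:77 -28:88 -26:92 -24:94 -22:94 -20:94 -18:94 -16:95 -14:96 -12:96 -10:94 -8:94 -6:94 -4:95 -2:95 0:96 2:96 4:96 6:96 8:95 10:95 12:95 14:95 16:95 18:94 20:94 22:94 24:94 26:94 28:92 30:88 32:82 34:75 36:74 38:85 40:97 42:99 44:87 46:66 48:48 50:37 52:35 54:35 56:35 58:36 60:36 62:35 64:33 66:27 68:20 70:18 72:22 74:28 76:31 78:34 80:33 82:32 84:33 86:34 88:34 90:34 92:35 94:34 96:34 98:34 100:34 102:34 104:41 106:57 108:81 110:101 112:112 114:116 116:116 118:116
S -60:161 -58:163 -56:164 -54:164 -52:163 -50:163 -48:162 -46:161 -44:156 -42:144 -40:128 -38:110 -36:95 -34:90 -32:97 -30:111 -28:127 -26:138 -24:144 -22:146 -20:146 -18:146 -16:145 -14:146 -12:146 -10:145 -8:146 -6:147 -4:146 -2:146 0:148 2:148 4:148 6:147 8:146 10:145 12:146 14:146 16:146 18:145 20:145 22:145 24:145 26:145 28:142 30:136 32:127 34:121 36:123 38:132 40:134 42:125 44:111 46:99 48:95 50:101 52:112 54:128 56:142 58:152 60:157 62:159 64:158 66:152 68:138 70:112 72:86 74:73 76:78 78:98 80:124 82:143 84:154 86:156 88:156 90:157 92:157 94:156 96:156 98:157 100:157 102:158 104:158 106:158 108:158 110:158 112:158 114:158 116:159 118:159
```

```bash
python3 -c "
import cv2
for n in 'TS':
    print(cv2.imread(f'pics/rect{n}.png').shape)"
```

```text
(334, 684, 3)
(334, 684, 3)
```

View pics/rectT.png

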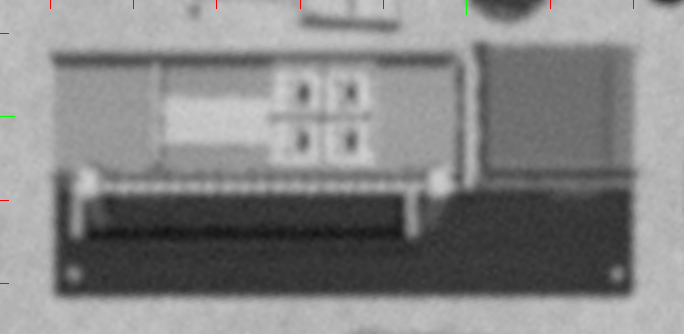

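View pics/rectS.png

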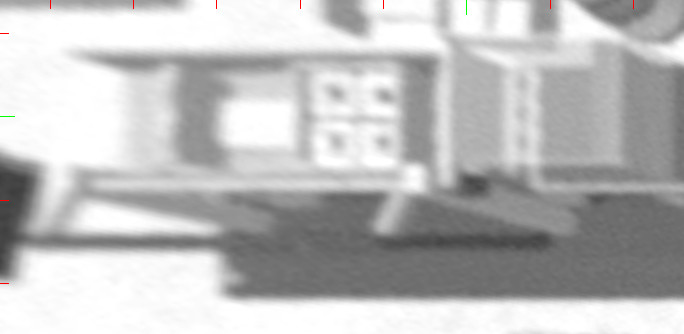

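```bash
cat > plan.py <<'E'
from h import *
from scipy.spatial.transform import Rotation as Ro
O=np.array([.6285,.149]); yaw=np.radians(96.55)
def W(q): c,s=np.cos(yaw),np.sin(yaw); return np.array([O[0]+c*q[0]-s*q[1],O[1]+s*q[0]+c*q[1],q[2]])
def C(w):
    d=np.asarray(w)[:2]-O; c,s=np.cos(yaw),np.sin(yaw); return np.round([c*d[0]+s*d[1],-s*d[0]+c*d[1],w[2]],4)
def st(goal=None):
    s=readout.read_state(); R=Ro.from_quat(s['eef_rot']).as_matrix()
    print('t',s['time'],'pos',s['ee_pos'].round(4),'chute',C(s['ee_pos']),'F',s['ft_force'].round(2),'w',round(s['width'],4)); print('R',R.round(4).tolist())
    # desired: tool y down, tool x = +-chute y
    for sg in (1,-1):
        x=sg*np.array([-np.sin(yaw),np.cos(yaw),0]); y=np.array([0,0,-1.]); Rd=np.stack([x,y,np.cross(x,y)],1)
        print('rotvec tool deg',sg,np.degrees(Ro.from_matrix(R.T@Rd).as_rotvec()).round(2))
    if goal is not None:
        print('world delta',(W(goal)-s['ee_pos']).round(4),'tool delta',(R.T@(W(goal)-s['ee_pos'])).round(4))
if __name__=='__main__':
    import sys
    st([float(a) for a in sys.argv[1:4]] if len(sys.argv)>3 else None)
E
python3 plan.py -.207 .040 .2
```

```text
t 0.6 pos [0.2071 0.5897 0.2226] chute [0.4859 0.3683 0.2226] F [-0.36  0.12 -0.03] w 0.0868
R [[0.3314, 0.0, -0.9435], [0.9435, 0.0001, 0.3314], [0.0001, -1.0, -0.0]]
rotvec tool deg 1 [ 1.000e-02 -1.159e+02  0.000e+00]
rotvec tool deg -1 [-0.  64.1  0. ]
world delta [ 0.4052 -0.6509 -0.0226] tool delta [-0.4798  0.0225 -0.5981]
```

```bash
python3 - <<'E'
from plan import *
s=readout.read_state(); R=Ro.from_quat(s['eef_rot']); d=(W([-.207,.04,.215])-s['ee_pos'])/24
for k in range(24):
    v=R.as_matrix().T@d; print([round(x,4) for x in v.tolist()])
    R=R*Ro.from_rotvec([0,np.radians(64.1/24),0])
E
```

```text
[-0.02, 0.0003, -0.0249]
[-0.0188, 0.0003, -0.0258]
[-0.0176, 0.0003, -0.0267]
[-0.0163, 0.0003, -0.0275]
[-0.015, 0.0003, -0.0282]
[-0.0137, 0.0003, -0.0289]
[-0.0123, 0.0003, -0.0295]
[-0.0109, 0.0003, -0.03]
[-0.0095, 0.0003, -0.0305]
[-0.0081, 0.0003, -0.0309]
[-0.0067, 0.0003, -0.0312]
[-0.0052, 0.0003, -0.0315]
[-0.0037, 0.0003, -0.0317]
[-0.0022, 0.0003, -0.0319]
[-0.0008, 0.0003, -0.0319]
[0.0007, 0.0003, -0.0319]
[0.0022, 0.0003, -0.0319]
[0.0037, 0.0003, -0.0317]
[0.0052, 0.0003, -0.0315]
[0.0066, 0.0003, -0.0312]
[0.0081, 0.0003, -0.0309]
[0.0095, 0.0003, -0.0305]
[0.0109, 0.0003, -0.03]
[0.0123, 0.0003, -0.0295]
```

Candidates (top view pixels):
- **In-chute boat:** body at (219,166), lip at (255,159). It is metallic, with plates, and stands in the chute.
- **Spare empty boat:** (205,136), on the table.
- **Yellow look-alikes:** (217,278) and (268,272).

I choose the one in the chute; the close crop `tr.png` shows four plates, the tongue and the lip before the gate. The press bar is the dark bar between the arm tips at (205,196) and (280,176). The darker stripe beside it is partly its shadow.

Emit:
arm_command(
  targets=[
    [[-0.02,0.0003,-0.025,0,2.67,0],[-0.019,0.0003,-0.026,0,2.67,0],[-0.0175,0.0003,-0.0265,0,2.67,0],[-0.0165,0.0003,-0.0275,0,2.67,0],[-0.015,0.0003,-0.028,0,2.67,0],[-0.0135,0.0003,-0.029,0,2.67,0],[-0.0125,0.0003,-0.0295,0,2.67,0],[-0.011,0.0003,-0.03,0,2.67,0],[-0.0095,0.0003,-0.0305,0,2.67,0],[-0.008,0.0003,-0.031,0,2.67,0],[-0.0065,0.0003,-0.031,0,2.67,0],[-0.005,0.0003,-0.0315,0,2.67,0]],
  ],
  hand=0.77,
)

```text
time: 1.6
ee_pos: [0.4106, 0.2631, 0.2192]
eef_rot: [-0.667, -0.233, 0.233, 0.668]
ft_force: [1.0, -0.5, -0.5]
width: 0.067
```

Emit:
arm_command(
  targets=[
    [[-0.0035,0.0003,-0.0315,0,2.67,0],[-0.002,0.0003,-0.032,0,2.67,0],[-0.001,0.0003,-0.032,0,2.67,0],[0.001,0.0003,-0.032,0,2.67,0],[0.002,0.0003,-0.032,0,2.67,0],[0.0035,0.0003,-0.0315,0,2.67,0],[0.005,0.0003,-0.0315,0,2.67,0],[0.0065,0.0003,-0.031,0,2.67,0],[0.008,0.0003,-0.031,0,2.67,0],[0.0095,0.0003,-0.0305,0,2.67,0],[0.011,0.0003,-0.03,0,2.67,0],[0.0125,0.0003,-0.0295,0,2.67,0]],
  ],
)

```text
time: 2.6
ee_pos: [0.6131, -0.062, 0.2155]
eef_rot: [-0.706, -0.04, 0.04, 0.706]
ft_force: [0.9, 0.9, 0.5]
width: 0.0671
```

```bash
python3 - <<'E'
from plan import *
st((-.207,.04,.11))
for n,b in (('top',(150,110,310,230)),('side',(160,120,300,270))):
    c=vision.camera(n); crop(c['pixels'],*b,4,f'pics/{n}1.png')
E
```

```text
t 2.6 pos [ 0.6131 -0.062   0.2155] chute [-0.2078  0.0394  0.2155] F [0.87 0.88 0.54] w 0.0671
R [[0.9936, 0.0005, -0.1126], [0.1126, 0.0003, 0.9936], [0.0005, -1.0, 0.0002]]
rotvec tool deg 1 [-4.0000e-02  1.7991e+02 -2.0000e-02]
rotvec tool deg -1 [-0.01 -0.09  0.03]
world delta [-0.0007  0.0007 -0.1055] tool delta [-0.0007  0.1055  0.0008]
```

View pics/top1.png

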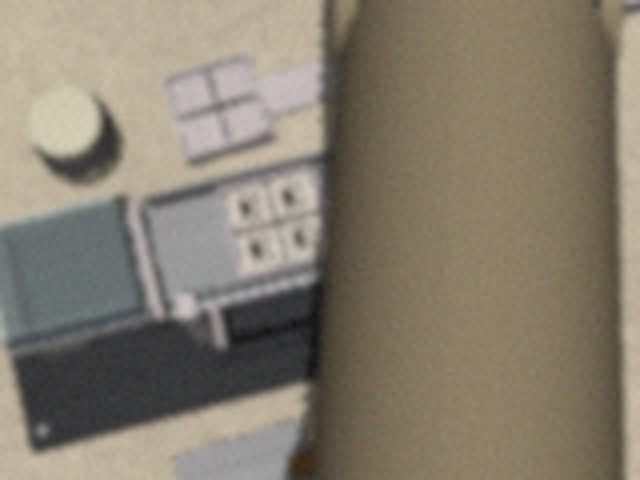

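View pics/side1.png

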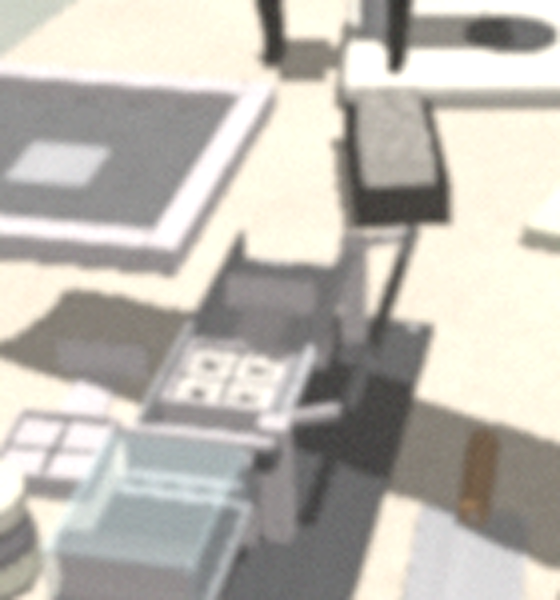

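Emit:
arm_command(
  targets=[
    [[0,0.013,0,0,0,0],[0,0.013,0,0,0,0],[0,0.013,0,0,0,0],[0,0.013,0,0,0,0],[0,0.013,0,0,0,0],[0,0.013,0,0,0,0],[0,0.013,0,0,0,0],[0,0.012,0,0,0,0]],
  ],
)

```text
time: 3.37
ee_pos: [0.6121, -0.0605, 0.1108]
eef_rot: [-0.706, -0.04, 0.041, 0.706]
ft_force: [0.1, 0.9, 0.5]
width: 0.0672
```

```bash
python3 - <<'E'
from plan import *
st((-.207,.04,.11))
c=vision.camera('side'); 
tips=[proj(c,W((-.2078,.0394+s*.041,.1125))) for s in (-1,1)]; print(tips)
crop(c['pixels'],190,140,300,250,6,f'pics/side2.png',tips)
E
```

```text
t 3.3667 pos [ 0.6121 -0.0605  0.1108] chute [-0.2063  0.0402  0.1108] F [0.1  0.91 0.47] w 0.0672
R [[0.9934, -0.0005, -0.1146], [0.1146, 0.0001, 0.9934], [-0.0005, -1.0, 0.0002]]
rotvec tool deg 1 [-4.0000e-02 -1.7997e+02  2.0000e-02]
rotvec tool deg -1 [-0.01  0.03 -0.03]
world delta [ 0.0002 -0.0007 -0.0008] tool delta [ 0.0002  0.0008 -0.0007]
[array([229.08235571, 171.07622954]), array([260.31102752, 173.96119405])]
```

View pics/side2.png

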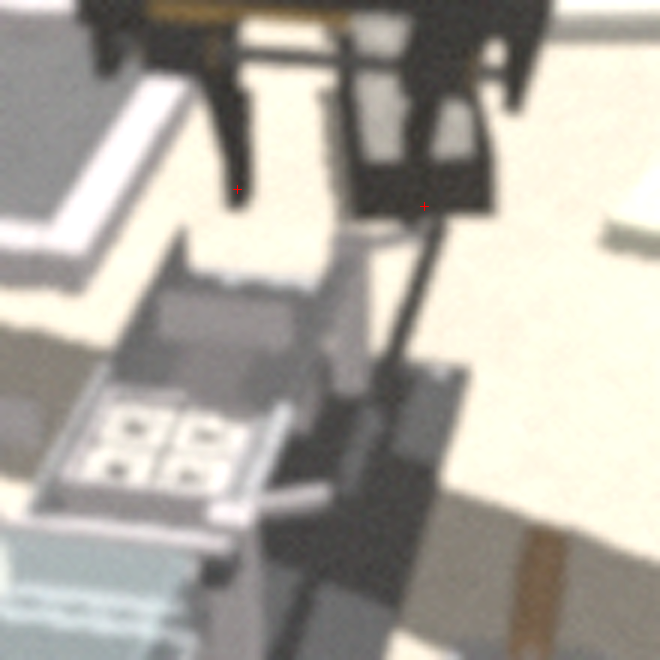

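Emit:
arm_command(
  targets=[
    [[0,0,-0.004,0,0,0],[0,0.004,0,0,0,0],[0,0.005,0,0,0,0],[0,0.005,0,0,0,0],[0,0.005,0,0,0,0],[0,0.005,0,0,0,0],[0,0.005,0,0,0,0],[0,0.005,0,0,0,0],[0,0.005,0,0,0,0],[0,0.005,0,0,0,0],[0,0.005,0,0,0,0],[0,0,0,0,0,0]],
  ],
)

```text
time: 4.42
ee_pos: [0.6156, -0.0643, 0.064]
eef_rot: [0.706, 0.043, -0.039, -0.706]
ft_force: [8.8, 0.6, 7.4]
width: 0.0669
```

```bash
python3 - <<'E'
from plan import *
st()
c=vision.camera('side'); crop(c['pixels'],170,130,290,270,4.2,f'pics/side3.png')
c=vision.camera('top'); crop(c['pixels'],140,120,240,210,6,f'pics/top3.png')
E
```

```text
t 4.4167 pos [ 0.6156 -0.0643  0.064 ] chute [-0.2104  0.0371  0.064 ] F [8.75 0.61 7.38] w 0.0669
R [[0.9933, 0.0059, -0.1151], [0.1151, -0.0, 0.9934], [0.0058, -1.0, -0.0007]]
rotvec tool deg 1 [ 5.2000e-01 -1.7994e+02 -6.0000e-02]
rotvec tool deg -1 [0.04 0.06 0.33]
```

View pics/side3.png

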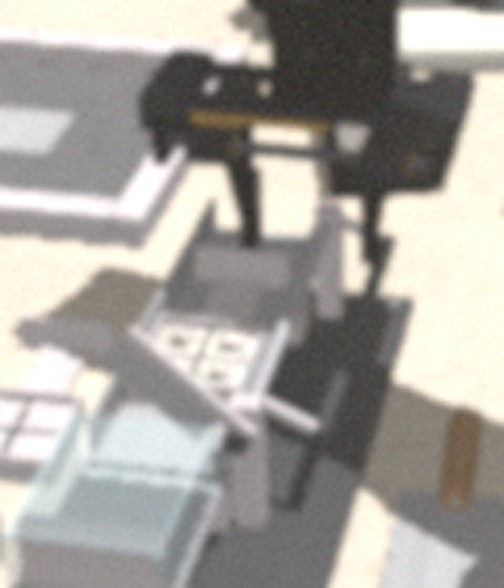

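View pics/top3.png

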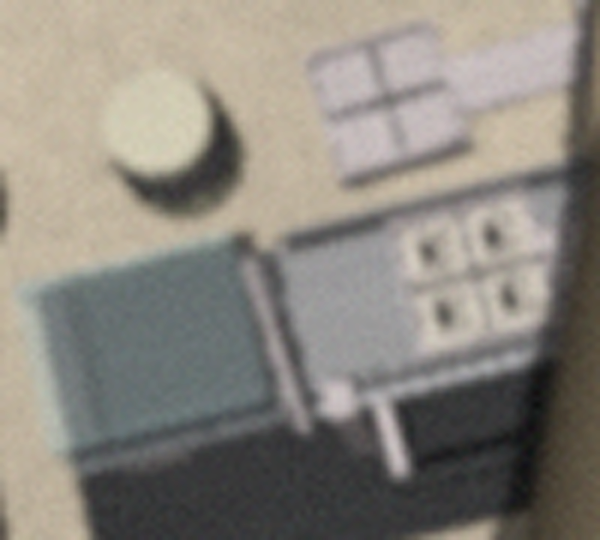

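```bash
python3 - <<'E'
from plan import *
c=vision.camera('side'); a=c['pixels'][150:225,195:280]
cv2.imwrite('pics/side3b.png',cv2.resize(np.clip(a.astype(float)*2.2-20,0,255).astype(np.uint8),None,fx=8,fy=8,interpolation=cv2.INTER_CUBIC))
E
```

```text
(no output)
```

View pics/side3b.png

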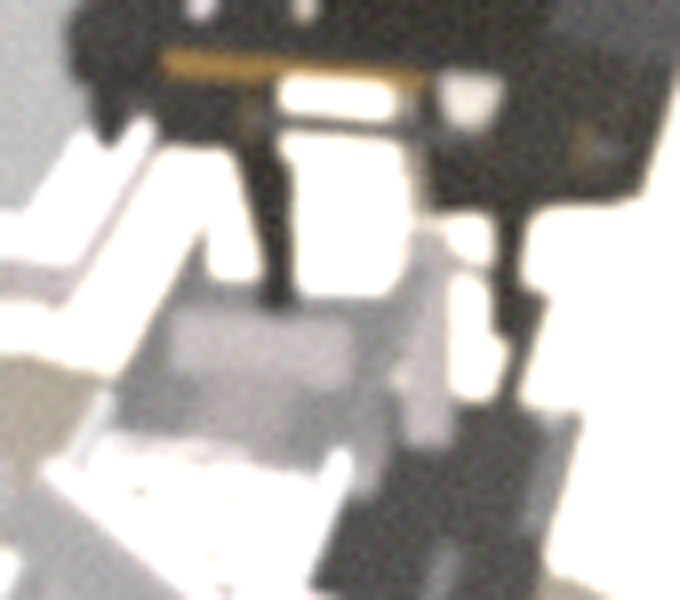

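The press worked (gate visibly up), but the slim fingertip sits on the bar's flank, giving 8.8 N sideways. I'll lift, open the fingers a bit wider and press again.

Emit:
arm_command(
  targets=[
    [[0,-0.008,0,0,0,0],[0,-0.008,0,0,0,0],[0,-0.008,0,0,0,0],[0,-0.008,0,0,0,0],[0,-0.008,0,0,0,0],[0,-0.008,0,0,0,0],[0,0,0,0,0,0]],
  ],
)

```text
time: 5.15
ee_pos: [0.613, -0.065, 0.1126]
eef_rot: [-0.706, -0.041, 0.04, 0.706]
ft_force: [-0.1, 0.5, -0.6]
width: 0.0669
```

Emit:
arm_command(
  targets=[
    [[0,0,0,0,0,0],[0,0,0,0,0,0],[0,0,0,0,0,0],[0,0,0,0,0,0]],
  ],
  hand=0.865,
)

```text
time: 5.48
ee_pos: [0.6125, -0.0647, 0.1107]
eef_rot: [-0.706, -0.04, 0.041, 0.706]
ft_force: [-0.2, 0.6, 0.2]
width: 0.0742
```

```bash
python3 - <<'E'
from plan import *
st((-.210,.0405,.11))
c=vision.camera('side'); a=c['pixels'][150:235,195:280]
cv2.imwrite('pics/side4.png',cv2.resize(np.clip(a.astype(float)*1.7,0,255).astype(np.uint8),None,fx=7,fy=7,interpolation=cv2.INTER_CUBIC))
E
```

```text
t 5.4833 pos [ 0.6125 -0.0647  0.1107] chute [-0.2105  0.0403  0.1107] F [-0.2   0.62  0.21] w 0.0742
R [[0.9934, -0.001, -0.1144], [0.1144, 0.0, 0.9934], [-0.001, -1.0, 0.0001]]
rotvec tool deg 1 [-9.0000e-02 -1.7998e+02  1.0000e-02]
rotvec tool deg -1 [-0.01  0.02 -0.06]
world delta [-0.0002  0.0004 -0.0007] tool delta [-0.0002  0.0007  0.0005]
```

View pics/side4.png

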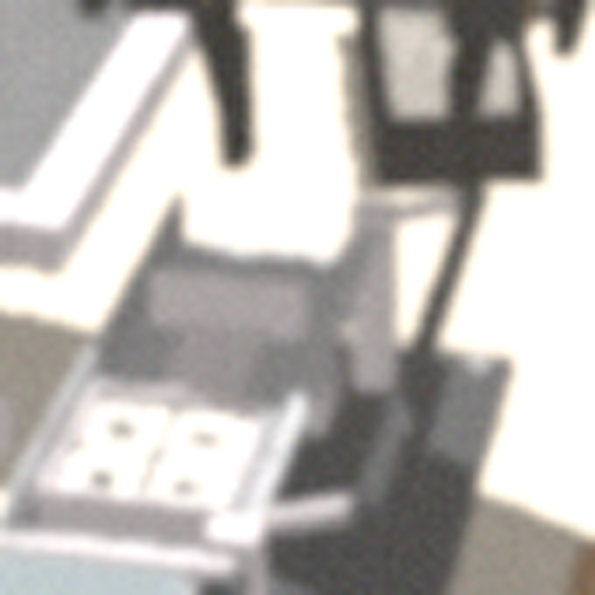

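Emit:
arm_command(
  targets=[
    [[-0.0015,0,0,0,0,0],[0,0.005,0,0,0,0],[0,0.005,0,0,0,0],[0,0.005,0,0,0,0],[0,0.005,0,0,0,0],[0,0.005,0,0,0,0],[0,0.005,0,0,0,0],[0,0.005,0,0,0,0],[0,0.005,0,0,0,0],[0,0.005,0,0,0,0],[0,0.005,0,0,0,0],[0,0,0,0,0,0]],
  ],
)

```text
time: 6.53
ee_pos: [0.6133, -0.0646, 0.0615]
eef_rot: [0.706, 0.042, -0.039, -0.706]
ft_force: [3.8, -0.2, 5.8]
width: 0.0754
```

```bash
python3 - <<'E'
from plan import *
st()
c=vision.camera('side'); a=c['pixels'][150:240,180:280]
cv2.imwrite('pics/side5.png',cv2.resize(np.clip(a.astype(float)*2.-15,0,255).astype(np.uint8),None,fx=6.5,fy=6.5,interpolation=cv2.INTER_CUBIC))
E
```

```text
t 6.5333 pos [ 0.6133 -0.0646  0.0615] chute [-0.2105  0.0395  0.0615] F [ 3.8  -0.21  5.77] w 0.0754
R [[0.9934, 0.004, -0.1149], [0.1149, -0.0001, 0.9934], [0.0039, -1.0, -0.0005]]
rotvec tool deg 1 [ 3.5000e-01 -1.7995e+02 -5.0000e-02]
rotvec tool deg -1 [0.03 0.05 0.23]
```

View pics/side5.png

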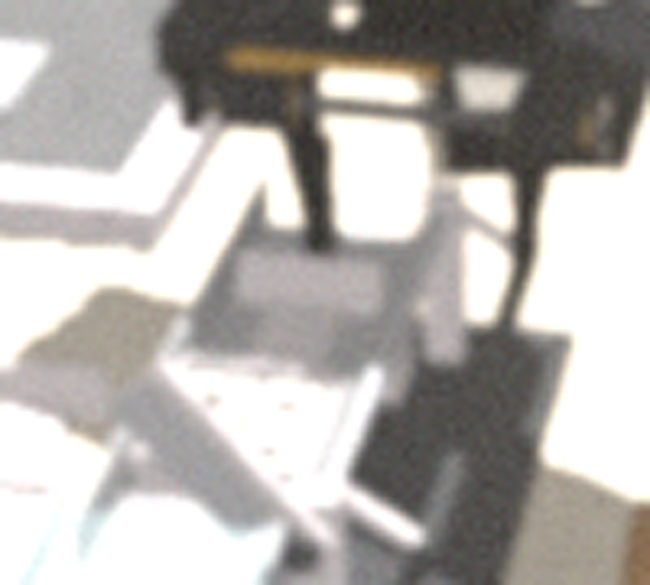

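```bash
python3 - <<'E'
from plan import *
c=vision.camera('side'); pts=[]
for th in (.7,.9,1.1):
    for (y,z) in ((-.079,.006),(-.013,.006)):
        a=-th; yy=y*np.cos(th)+z*np.sin(th); zz=-y*np.sin(th)+z*np.cos(th)
        pts.append(proj(c,W((0,.046+yy,.078+zz)))); print(th,y,z,np.round([yy+.046,zz+.078],3),pts[-1])
crop(c['pixels'],170,180,260,250,8,'pics/side6.png',pts)
E
```

```text
0.7 -0.079 0.006 [-0.011  0.133] [199.7989218  208.51120962]
0.7 -0.013 0.006 [0.04  0.091] [224.00795352 227.48130205]
0.9 -0.079 0.006 [0.002 0.144] [205.01226322 205.09428788]
0.9 -0.013 0.006 [0.043 0.092] [225.21149921 227.26748433]
1.1 -0.079 0.006 [0.016 0.151] [211.22760155 202.76376424]
1.1 -0.013 0.006 [0.045 0.092] [226.49009733 227.26921697]
```

View pics/side6.png

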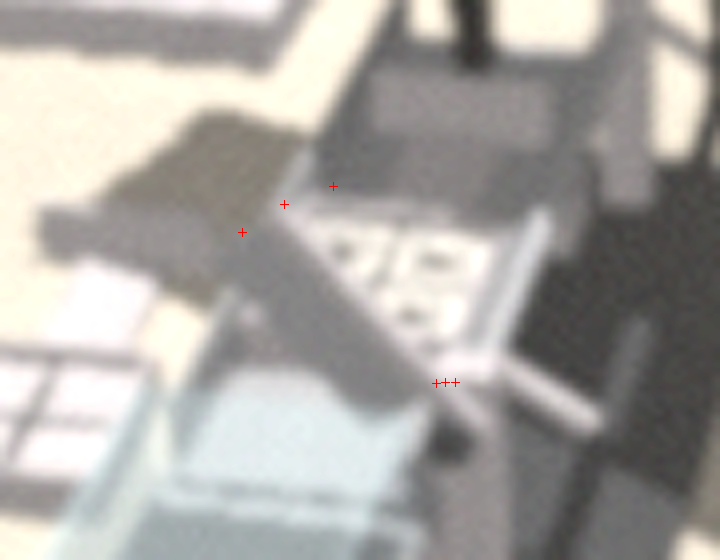

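Emit:
arm_command(
  targets=[
    [[0,0.001,0,0,0,0],[0,0,0,0,0,0],[0,0,0,0,0,0],[0,0,0.004,0,0,0],[0,0,0.004,0,0,0],[0,0,0.004,0,0,0],[0,0,0.004,0,0,0],[0,0,0.004,0,0,0],[0,0,0.004,0,0,0],[0,0,0.004,0,0,0],[0,0,0.004,0,0,0],[0,0,0,0,0,0]],
  ],
)

```text
time: 7.63
ee_pos: [0.6075, -0.0329, 0.0602]
eef_rot: [0.706, 0.04, -0.041, -0.706]
ft_force: [0.3, -3.0, 3.5]
width: 0.0748
```

```bash
python3 - <<'E'
from plan import *
st()
c=vision.camera('side'); crop(c['pixels'],170,150,280,250,6.5,'pics/side7.png')
c=vision.camera('top'); crop(c['pixels'],140,120,260,210,6,'pics/top7.png')
E
```

```text
t 7.6333 pos [ 0.6075 -0.0329  0.0602] chute [-0.1783  0.0417  0.0602] F [ 0.26 -2.96  3.5 ] w 0.0748
R [[0.9934, -0.0003, -0.1144], [0.1144, -0.0005, 0.9934], [-0.0004, -1.0, -0.0004]]
rotvec tool deg 1 [-4.0000e-02 -1.7998e+02 -4.0000e-02]
rotvec tool deg -1 [ 0.02  0.02 -0.02]
```

View pics/side7.png

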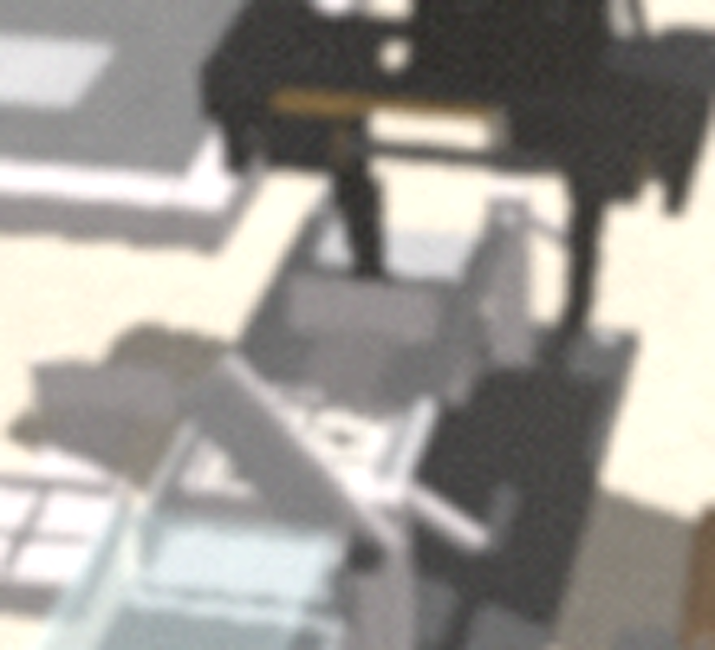

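View pics/top7.png

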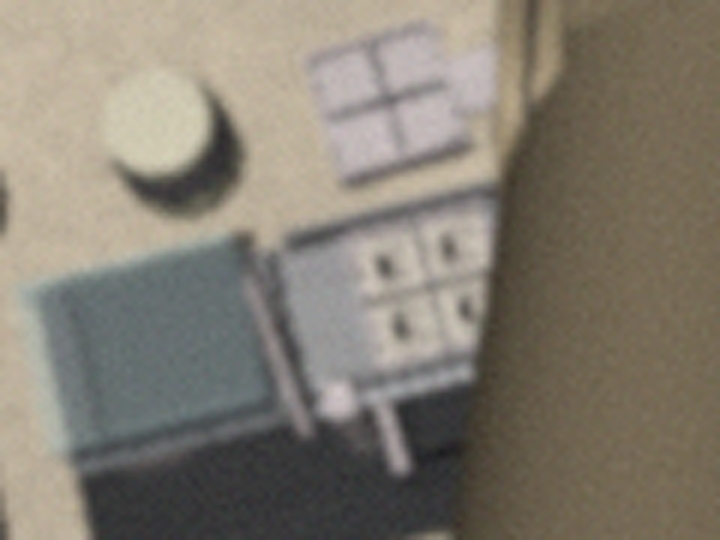

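Emit:
arm_command(
  targets=[
    [[0,0.0007,0.002,0,0,0],[0,0,0.004,0,0,0],[0,0,0.0045,0,0,0],[0,0,0.0045,0,0,0],[0,0,0.0045,0,0,0],[0,0,0.0045,0,0,0],[0,0,0.0045,0,0,0],[0,0,0.0045,0,0,0],[0,0,0.0045,0,0,0],[0,0,0.0045,0,0,0],[0,0,0.0045,0,0,0],[0,0,0.004,0,0,0]],
  ],
)

```text
time: 8.73
ee_pos: [0.6024, 0.0149, 0.0599]
eef_rot: [0.707, 0.04, -0.039, -0.705]
ft_force: [5.7, -18.3, 3.5]
width: 0.0755
```

```bash
python3 - <<'E'
from plan import *
st()
c=vision.camera('side'); crop(c['pixels'],170,150,280,250,6.5,'pics/side8.png')
c=vision.camera('top'); crop(c['pixels'],140,120,260,210,6,'pics/top8.png')
E
```

```text
t 8.7333 pos [0.6024 0.0149 0.0599] chute [-0.1302  0.0412  0.0599] F [  5.71 -18.25   3.53] w 0.0755
R [[0.9937, 0.0014, -0.1124], [0.1124, -0.0026, 0.9937], [0.0011, -1.0, -0.0027]]
rotvec tool deg 1 [-1.000e-01  1.799e+02  2.500e-01]
rotvec tool deg -1 [ 0.16 -0.1   0.06]
```

View pics/side8.png

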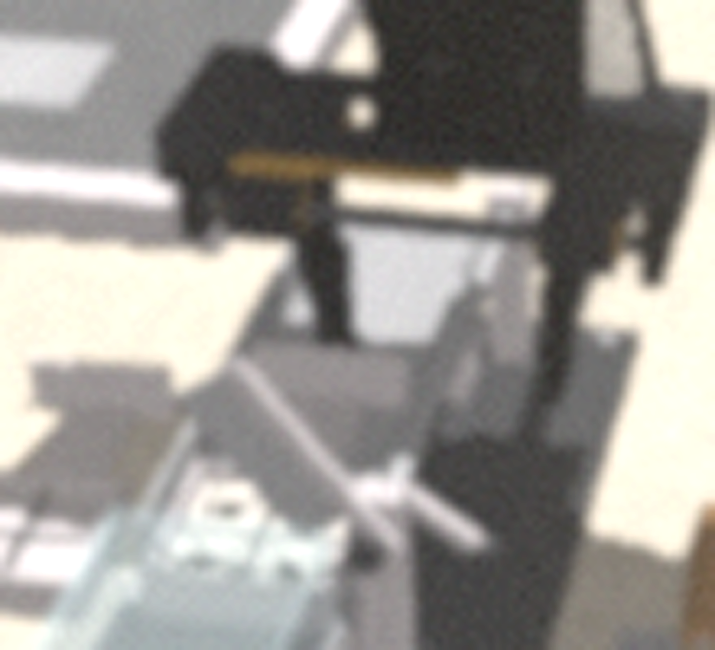

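View pics/top8.png

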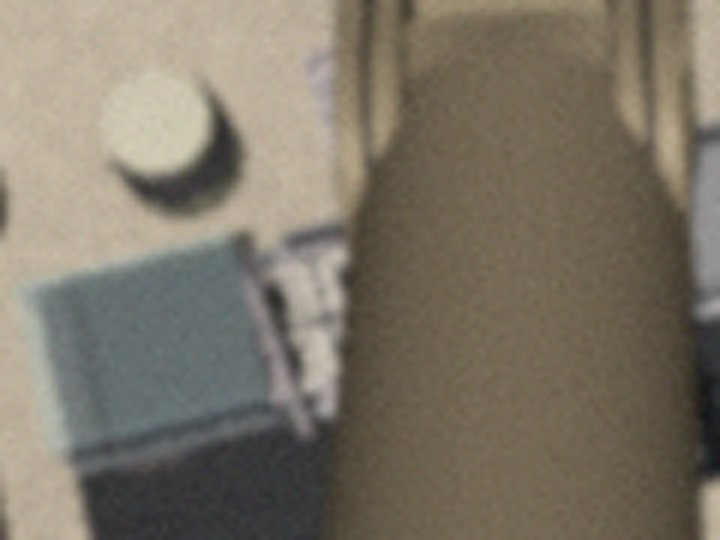

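Emit:
arm_command(
  targets=[
    [[0,0,0,0,0,0],[0,0,0,0,0,0]],
  ],
)

```text
time: 9.0
ee_pos: [0.6025, 0.0148, 0.0598]
eef_rot: [0.707, 0.04, -0.039, -0.705]
ft_force: [1.6, -8.4, 4.0]
width: 0.0755
```

```bash
python3 - <<'E'
from plan import *
st()
c=vision.camera('side'); crop(c['pixels'],170,185,260,260,8,'pics/side9.png')
c=vision.camera('top'); crop(c['pixels'],140,150,210,205,10,'pics/top9.png')
E
```

```text
t 9.0 pos [0.6025 0.0148 0.0598] chute [-0.1304  0.0411  0.0598] F [ 1.58 -8.41  4.01] w 0.0755
R [[0.9937, 0.0015, -0.1117], [0.1117, -0.002, 0.9937], [0.0013, -1.0, -0.0022]]
rotvec tool deg 1 [-1.1000e-01  1.7986e+02  2.0000e-01]
rotvec tool deg -1 [ 0.13 -0.14  0.07]
```

View pics/side9.png

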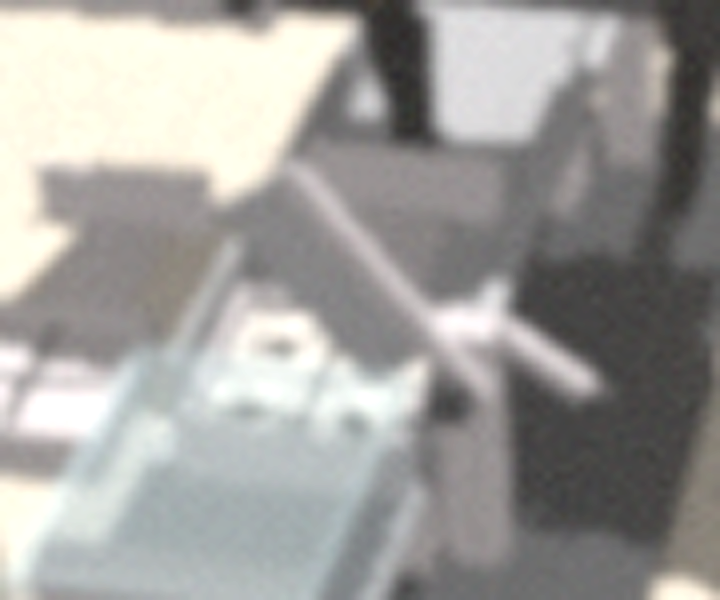

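View pics/top9.png

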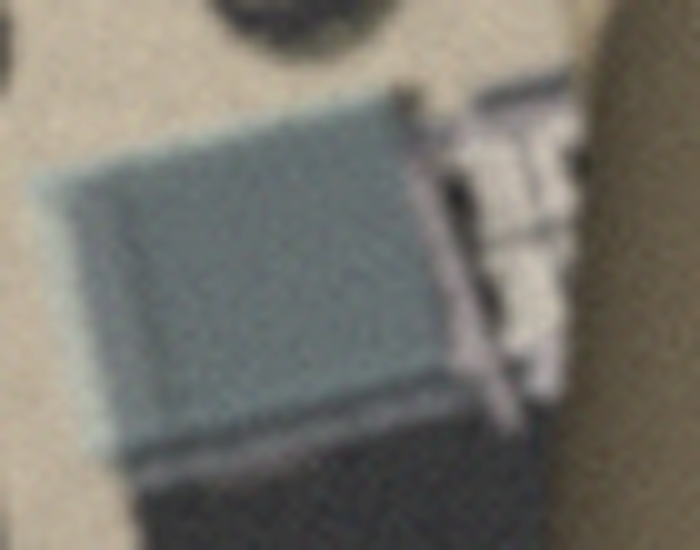

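```bash
python3 - <<'E'
from plan import *
T=vision.camera('top'); S=vision.camera('side')
f=lambda a,b:(140+a/10-.5,150+b/10-.5)
for n,uv in (('groove',f(490,245)),('groove2',f(575,226)),('near rim',f(550,395)),('far rim',f(520,112)),('plate near edge',f(520,350)),('plate far edge',f(465,140))): print(n,C(ray(T,uv,.067)))
print('wallfar outer',C(ray(T,f(525,85),.072)))
g=lambda a,b:(170+a/8-.5,185+b/8-.5)
for n,uv in (('plate FL',g(205,395)),('plate FR',g(405,425)),('front rim L',g(195,400)),('front rim R',g(405,440)),('lip far',g(315,145)),('lip near',g(508,150))): print(n,C(ray(S,uv,.074 if 'lip' in n else .067)))
E
```

```text
groove [-0.0049  0.0035  0.067 ]
groove2 [-0.0275  0.0043  0.067 ]
near rim [-0.0109  0.0468  0.067 ]
far rim [-0.0206 -0.0297  0.067 ]
plate near edge [-0.0061  0.0331  0.067 ]
plate far edge [-0.0049 -0.026   0.067 ]
wallfar outer [-0.0241 -0.0349  0.072 ]
plate FL [ 0.0036 -0.0255  0.067 ]
plate FR [0.006  0.0318 0.067 ]
front rim L [ 0.0062 -0.0274  0.067 ]
front rim R [0.0122 0.0335 0.067 ]
lip far [-0.1114 -0.029   0.074 ]
lip near [-0.1197  0.0294  0.074 ]
```

The boat has drifted to the near side: its groove reads y ≈ +3.5 mm, against about −2 mm before. Its front corner is catching at the bay mouth. I'll ease off, walk the chute finger toward the near side by narrowing the hand in small steps with the bar held throughout, and use that to turn the nose back.

Emit:
arm_command(
  targets=[
    [[0,0,-0.003,0,0,0],[0,0,-0.003,0,0,0],[0,0,0,0,0,0]],
  ],
)

```text
time: 9.45
ee_pos: [0.6022, 0.012, 0.0593]
eef_rot: [-0.705, -0.04, 0.041, 0.706]
ft_force: [0.5, 1.5, 3.6]
width: 0.075
```

Emit:
arm_command(
  targets=[
    [[0,0,0,0,0,0],[0,0,0,0,0,0],[0,0,0,0,0,0]],
  ],
  hand=0.78,
)

```text
time: 9.7
ee_pos: [0.6021, 0.0113, 0.0592]
eef_rot: [-0.706, -0.04, 0.041, 0.706]
ft_force: [-2.2, 0.4, 2.6]
width: 0.0685
```

```bash
python3 - <<'E'
from plan import *
st()
c=vision.camera('side'); crop(c['pixels'],170,165,270,255,7,'pics/side10.png')
c=vision.camera('top'); crop(c['pixels'],140,150,210,205,10,'pics/top10.png')
E
```

```text
t 9.7 pos [0.6021 0.0113 0.0592] chute [-0.1338  0.042   0.0592] F [-2.15  0.43  2.58] w 0.0685
R [[0.9934, -0.0012, -0.1147], [0.1147, 0.0001, 0.9934], [-0.0012, -1.0, 0.0002]]
rotvec tool deg 1 [-1.1000e-01 -1.7996e+02  2.0000e-02]
rotvec tool deg -1 [-0.01  0.04 -0.07]
```

View pics/side10.png

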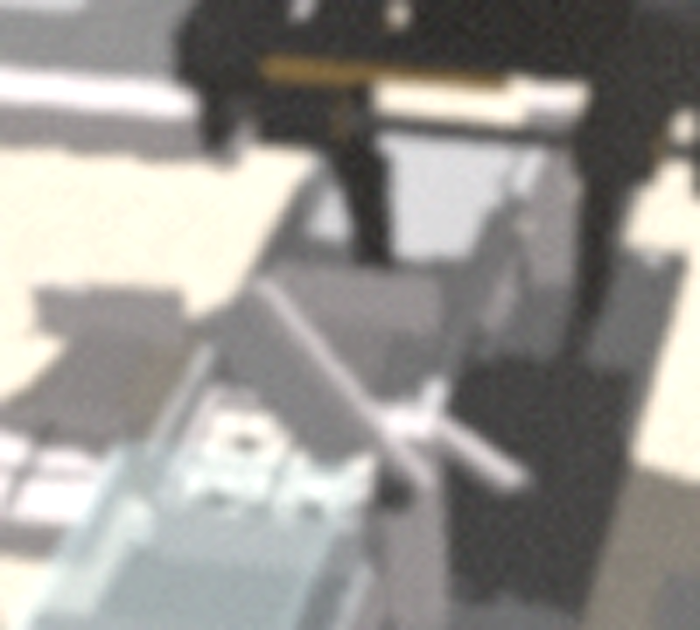

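View pics/top10.png

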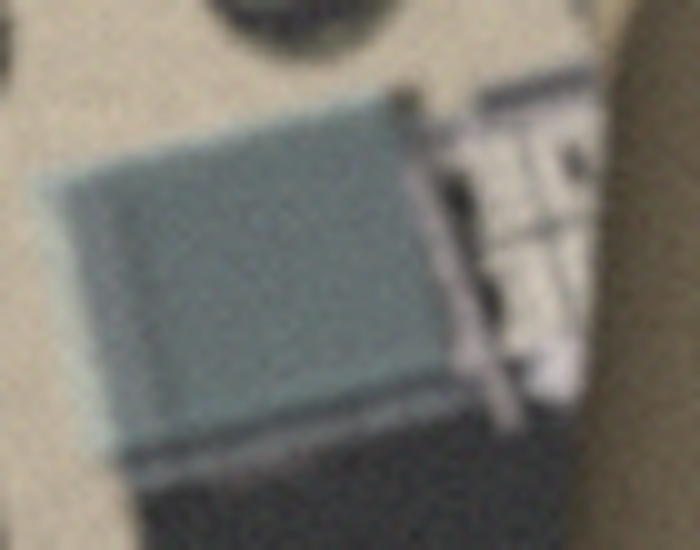

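Emit:
arm_command(
  targets=[
    [[-0.001,0,0,0,0,0],[-0.001,0,0,0,0,0],[0,0,0,0,0,0]],
  ],
  hand=0.735,
)

```text
time: 10.05
ee_pos: [0.6006, 0.0109, 0.0597]
eef_rot: [-0.706, -0.041, 0.04, 0.706]
ft_force: [-2.5, 0.3, 2.6]
width: 0.0641
```

Emit:
arm_command(
  targets=[
    [[-0.001,0,0,0,0,0],[-0.001,0,0,0,0,0],[0,0,0,0,0,0]],
  ],
  hand=0.69,
)

```text
time: 10.3
ee_pos: [0.5986, 0.0107, 0.0598]
eef_rot: [-0.706, -0.041, 0.04, 0.706]
ft_force: [-2.2, 0.4, 3.2]
width: 0.0607
```

Emit:
arm_command(
  targets=[
    [[-0.001,0,0,0,0,0],[-0.001,0,0,0,0,0],[0,0,0,0,0,0]],
  ],
  hand=0.645,
)

```text
time: 10.55
ee_pos: [0.5967, 0.0104, 0.0597]
eef_rot: [-0.706, -0.041, 0.04, 0.706]
ft_force: [-1.6, 1.1, 3.1]
width: 0.0563
```

```bash
python3 - <<'E'
from plan import *
st()
c=vision.camera('side'); crop(c['pixels'],170,165,270,255,7,'pics/side11.png')
E
```

```text
t 10.55 pos [0.5967 0.0104 0.0597] chute [-0.134   0.0474  0.0597] F [-1.61  1.1   3.08] w 0.0563
R [[0.9934, 0.0003, -0.1143], [0.1143, 0.0002, 0.9934], [0.0003, -1.0, 0.0001]]
rotvec tool deg 1 [ 3.0000e-02 -1.7999e+02  1.0000e-02]
rotvec tool deg -1 [-0.01  0.01  0.02]
```

View pics/side11.png

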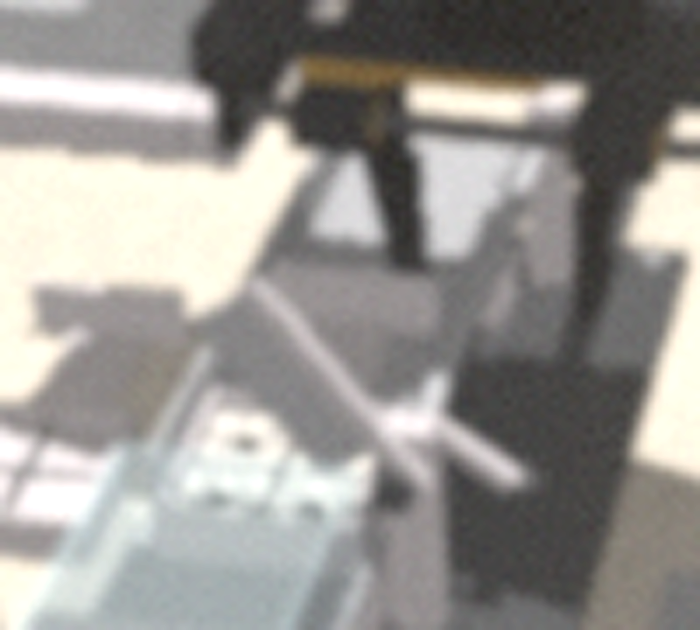

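Emit:
arm_command(
  targets=[
    [[0,0,0.002,0,0,0],[0,0,0.002,0,0,0],[0,0,0.002,0,0,0],[0,0,0.001,0,0,0],[0,0,0.001,0,0,0]],
  ],
)

```text
time: 11.02
ee_pos: [0.5966, 0.0137, 0.06]
eef_rot: [0.708, 0.04, -0.038, -0.704]
ft_force: [2.8, -15.4, 3.2]
width: 0.0565
```

```bash
python3 - <<'E'
from plan import *
st()
c=vision.camera('side'); crop(c['pixels'],170,165,270,255,7,'pics/side12.png')
c=vision.camera('top'); crop(c['pixels'],140,150,210,205,10,'pics/top12.png')
E
```

```text
t 11.0167 pos [0.5966 0.0137 0.06  ] chute [-0.1308  0.0472  0.06  ] F [  2.84 -15.41   3.18] w 0.0565
R [[0.9939, 0.0021, -0.1103], [0.1103, -0.005, 0.9939], [0.0015, -1.0, -0.0052]]
rotvec tool deg 1 [-1.3000e-01  1.7978e+02  4.7000e-01]
rotvec tool deg -1 [ 0.3  -0.22  0.08]
```

View pics/top12.png

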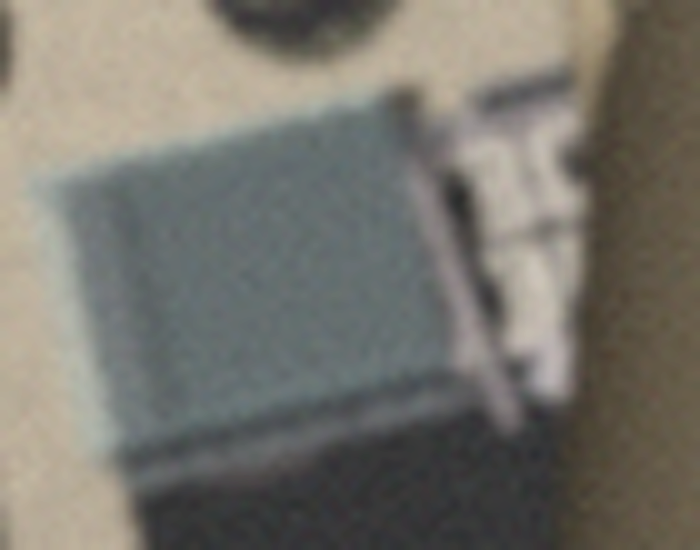

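View pics/side12.png

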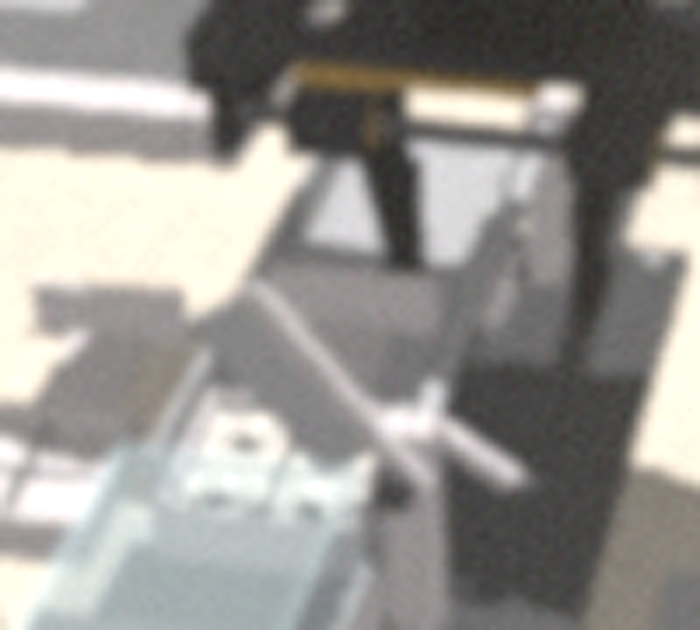

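Blocked at 15 N with the nose still turned to the near side. While pressing lightly, I'll drag the lip toward the near side so the nose swings free.

Emit:
arm_command(
  targets=[
    [[-0.001,0,-0.001,0,0,0],[-0.001,0,0,0,0,0],[0,0,0,0,0,0]],
  ],
  hand=0.6,
)

```text
time: 11.37
ee_pos: [0.5943, 0.0154, 0.0599]
eef_rot: [0.707, 0.04, -0.04, -0.705]
ft_force: [-0.1, -6.4, 5.6]
width: 0.0526
```

Emit:
arm_command(
  targets=[
    [[-0.001,0,0,0,0,0],[-0.001,0,0,0,0,0],[0,0,0,0,0,0]],
  ],
  hand=0.555,
)

```text
time: 11.62
ee_pos: [0.5924, 0.0161, 0.06]
eef_rot: [0.706, 0.041, -0.04, -0.706]
ft_force: [1.6, -5.8, 4.3]
width: 0.0488
```

```bash
python3 - <<'E'
from plan import *
st()
c=vision.camera('side'); crop(c['pixels'],170,165,270,255,7,'pics/side13.png')
c=vision.camera('top'); crop(c['pixels'],140,150,210,205,10,'pics/top13.png')
E
```

```text
t 11.6167 pos [0.5924 0.0161 0.06  ] chute [-0.1279  0.051   0.06  ] F [ 1.64 -5.84  4.35] w 0.0488
R [[0.9935, 0.0014, -0.1137], [0.1137, -0.0008, 0.9935], [0.0013, -1.0, -0.001]]
rotvec tool deg 1 [-1.2000e-01  1.7998e+02  9.0000e-02]
rotvec tool deg -1 [ 0.06 -0.02  0.08]
```

View pics/top13.png

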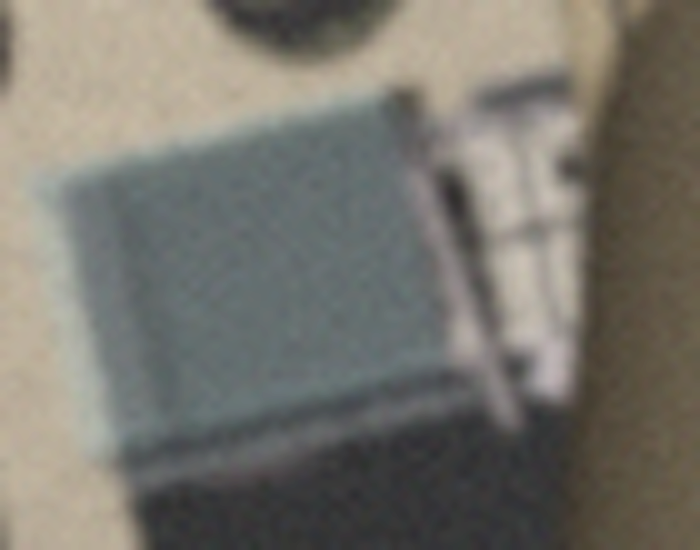

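View pics/side13.png

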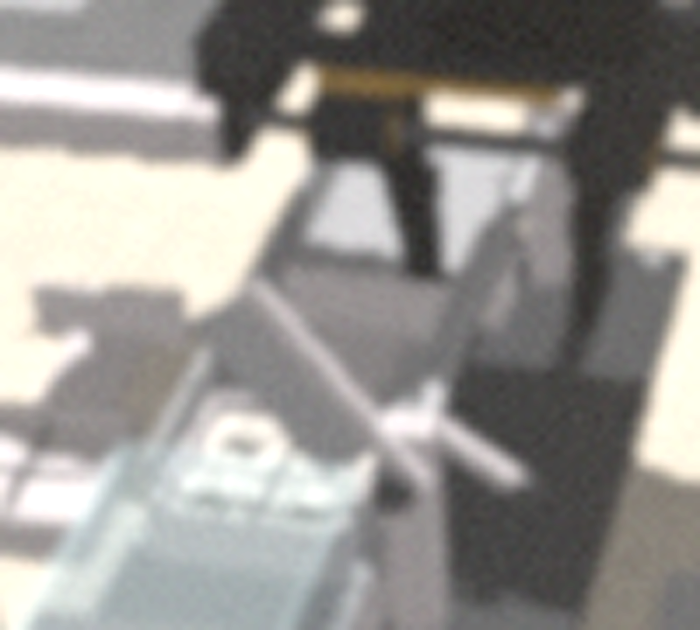

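Emit:
arm_command(
  targets=[
    [[-0.001,0,0,0,0,0],[-0.001,0,0,0,0,0],[0,0,0,0,0,0]],
  ],
  hand=0.51,
)

```text
time: 11.97
ee_pos: [0.5904, 0.0161, 0.06]
eef_rot: [0.706, 0.041, -0.04, -0.706]
ft_force: [1.6, -4.9, 4.7]
width: 0.0452
```

```bash
python3 - <<'E'
from plan import *
st()
c=vision.camera('side'); crop(c['pixels'],170,165,270,255,7,'pics/side14.png')
c=vision.camera('top'); crop(c['pixels'],140,150,210,205,10,'pics/top14.png')
E
```

```text
t 11.9667 pos [0.5904 0.0161 0.06  ] chute [-0.1277  0.053   0.06  ] F [ 1.59 -4.87  4.71] w 0.0452
R [[0.9935, 0.0015, -0.1139], [0.1139, -0.0006, 0.9935], [0.0014, -1.0, -0.0008]]
rotvec tool deg 1 [-1.3000e-01  1.7999e+02  7.0000e-02]
rotvec tool deg -1 [ 0.05 -0.01  0.08]
```

View pics/top14.png

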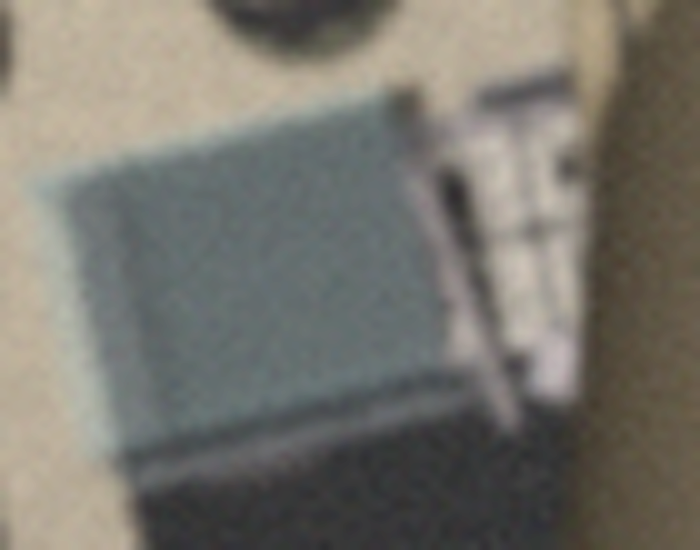

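View pics/side14.png

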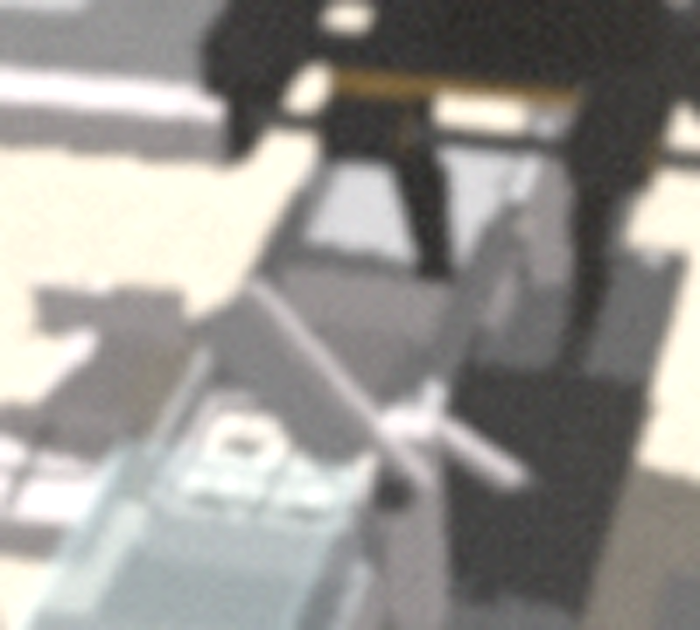

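Emit:
arm_command(
  targets=[
    [[0,0,0.0015,0,0,0],[0,0,0.0015,0,0,0],[0,0,0.0015,0,0,0],[0,0,0.0015,0,0,0],[0,0,0,0,0,0]],
  ],
)

```text
time: 12.48
ee_pos: [0.5897, 0.0219, 0.0599]
eef_rot: [0.706, 0.041, -0.04, -0.706]
ft_force: [2.1, -5.2, 5.1]
width: 0.0445
```

```bash
python3 - <<'E'
from plan import *
st()
c=vision.camera('side'); crop(c['pixels'],170,165,270,255,7,'pics/side15.png')
c=vision.camera('top'); crop(c['pixels'],140,150,210,205,10,'pics/top15.png')
E
```

```text
t 12.4833 pos [0.5897 0.0219 0.0599] chute [-0.1218  0.0531  0.0599] F [ 2.05 -5.18  5.05] w 0.0445
R [[0.9935, 0.0012, -0.1138], [0.1138, -0.0009, 0.9935], [0.0011, -1.0, -0.0011]]
rotvec tool deg 1 [-1.0000e-01  1.7999e+02  1.0000e-01]
rotvec tool deg -1 [ 0.06 -0.01  0.06]
```

View pics/top15.png

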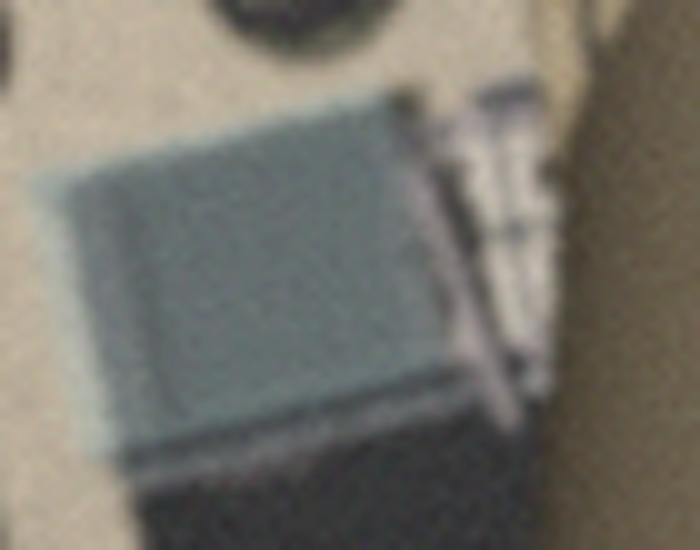

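View pics/side15.png

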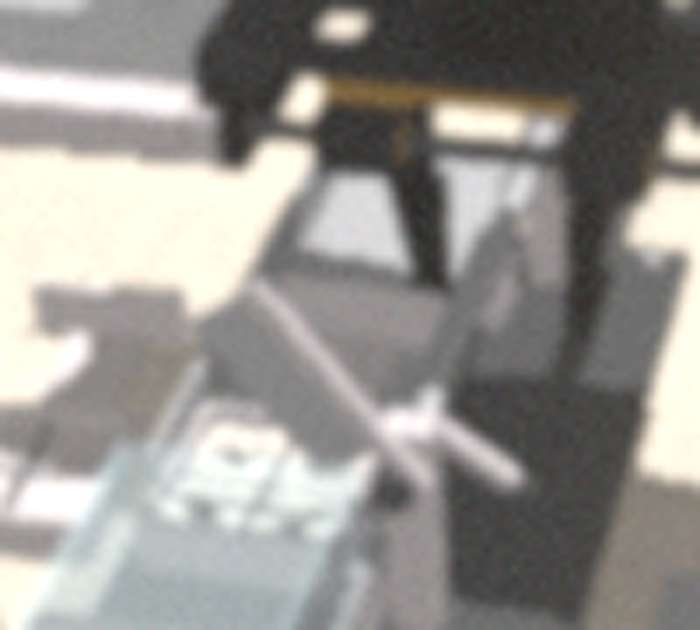

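Emit:
arm_command(
  targets=[
    [[0,0,0.002,0,0,0],[0,0,0.003,0,0,0],[0,0,0.003,0,0,0],[0,0,0.003,0,0,0],[0,0,0.003,0,0,0],[0,0,0,0,0,0]],
  ],
)

```text
time: 13.08
ee_pos: [0.588, 0.0362, 0.0599]
eef_rot: [0.706, 0.041, -0.04, -0.706]
ft_force: [0.5, -4.3, 4.5]
width: 0.0444
```

```bash
python3 - <<'E'
from plan import *
st()
c=vision.camera('side'); crop(c['pixels'],170,165,270,255,7,'pics/side16.png')
E
```

```text
t 13.0833 pos [0.588  0.0362 0.0599] chute [-0.1075  0.0531  0.0599] F [ 0.52 -4.28  4.5 ] w 0.0444
R [[0.9935, 0.0011, -0.1141], [0.1141, -0.0008, 0.9935], [0.001, -1.0, -0.0009]]
rotvec tool deg 1 [ 9.0e-02 -1.8e+02 -8.0e-02]
rotvec tool deg -1 [0.05 0.   0.06]
```

View pics/side16.png

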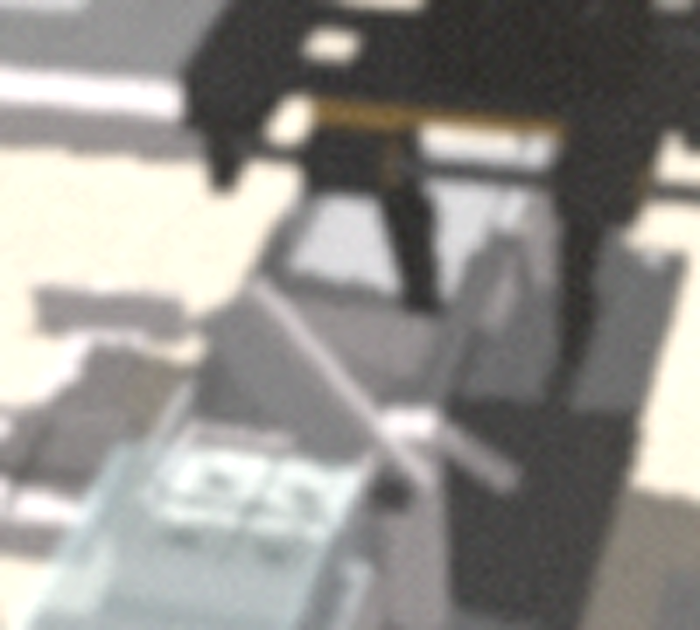

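Emit:
arm_command(
  targets=[
    [[0,0,0.002,0,0,0],[0,0,0.003,0,0,0],[0,0,0.0035,0,0,0],[0,0,0.0035,0,0,0],[0,0,0.0035,0,0,0],[0,0,0.0035,0,0,0],[0,0,0.0035,0,0,0],[0,0,0.0035,0,0,0],[0,0,0.0035,0,0,0],[0,0,0.0025,0,0,0],[0,0,0,0,0,0]],
  ],
)

```text
time: 14.05
ee_pos: [0.5844, 0.0679, 0.0599]
eef_rot: [0.706, 0.041, -0.04, -0.706]
ft_force: [2.0, -3.8, 5.1]
width: 0.0445
```

```bash
python3 - <<'E'
from plan import *
st()
c=vision.camera('side'); crop(c['pixels'],170,165,270,265,6.5,'pics/side17.png')
E
```

```text
t 14.05 pos [0.5844 0.0679 0.0599] chute [-0.0756  0.0531  0.0599] F [ 2.04 -3.76  5.1 ] w 0.0445
R [[0.9935, 0.001, -0.114], [0.114, -0.0008, 0.9935], [0.0009, -1.0, -0.0009]]
rotvec tool deg 1 [-8.0000e-02  1.7999e+02  8.0000e-02]
rotvec tool deg -1 [ 0.05 -0.01  0.05]
```

View pics/side17.png

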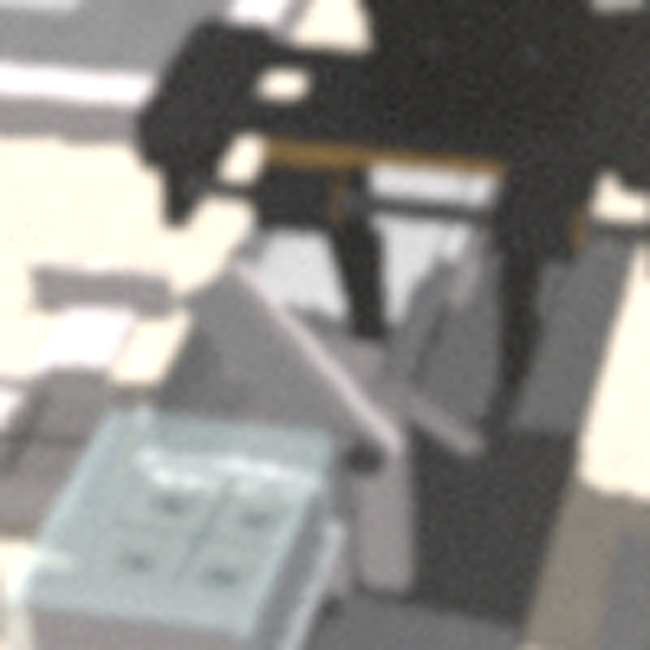

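Emit:
arm_command(
  targets=[
    [[0,0,0.002,0,0,0],[0,0,0.003,0,0,0],[0,0,0.003,0,0,0],[0,0,0.003,0,0,0],[0,0,0,0,0,0],[0,0,0,0,0,0]],
  ],
)

```text
time: 14.6
ee_pos: [0.5831, 0.0788, 0.0599]
eef_rot: [0.706, 0.041, -0.04, -0.706]
ft_force: [1.2, -4.7, 4.7]
width: 0.0444
```

```bash
python3 - <<'E'
from plan import *
st()
S=vision.camera('side'); crop(S['pixels'],165,195,265,280,7,'pics/side18.png')
c=vision.camera('top'); crop(c['pixels'],140,140,210,205,9,'pics/top18.png')
E
```

```text
t 14.6 pos [0.5831 0.0788 0.0599] chute [-0.0646  0.0531  0.0599] F [ 1.23 -4.74  4.74] w 0.0444
R [[0.9935, 0.001, -0.1139], [0.1139, -0.0005, 0.9935], [0.001, -1.0, -0.0006]]
rotvec tool deg 1 [-9.0000e-02  1.7999e+02  5.0000e-02]
rotvec tool deg -1 [ 0.03 -0.01  0.05]
```

View pics/side18.png

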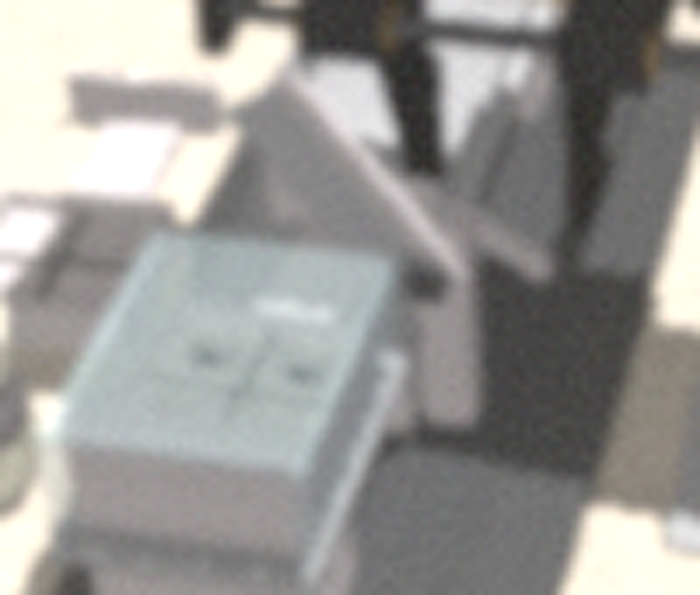

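View pics/top18.png

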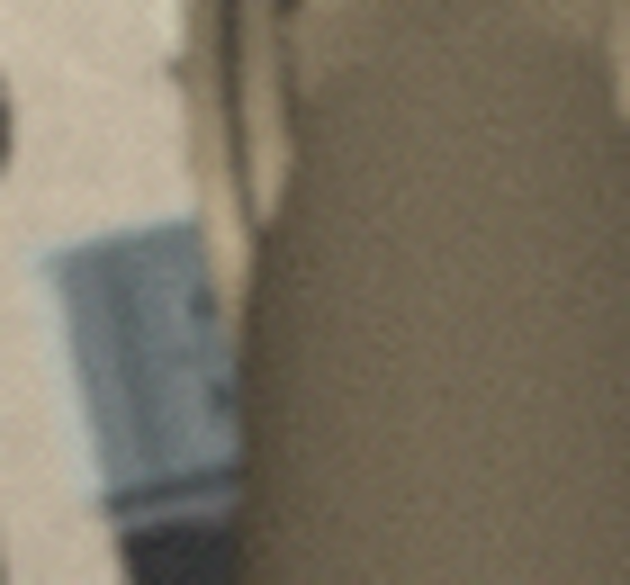

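```bash
python3 - <<'E'
from plan import *
T=vision.camera('top'); S=vision.camera('side')
tr=lambda a,b:(200+a/8-.5,130+b/8-.5); f=lambda a,b:(140+a/9-.5,140+b/9-.5)
h=[C(ray(T,tr(*u),.066)) for u in ((95,257),(113,340),(178,232),(200,317))]; print('init holes',h,'mean',np.mean(h,0))
n=[C(ray(T,f(*u),.066)) for u in ((203,308),(221,397))]; print('now front',n, 'boat x', np.mean(n,0)-np.mean(h[:2],0)+np.mean(h,0))
sl=lambda a,b:(165+a/8-.5,175+b/8-.5); g=lambda a,b:(165+a/7-.5,195+b/7-.5)
h=[C(ray(S,sl(*u),.066)) for u in ((378,289),(478,299),(355,345),(455,355))]; print(np.mean(h,0))
n=[C(ray(S,g(*u),.066)) for u in ((208,357),(303,373))]; print('S rear holes',n,h[:2])
print('groove',C(ray(S,g(247,383),.066)))
E
```

```text
init holes [array([-0.0706, -0.0139,  0.066 ]), array([-0.0696,  0.0152,  0.066 ]), array([-0.0991, -0.015 ,  0.066 ]), array([-0.0991,  0.015 ,  0.066 ])] mean [-0.0846    0.000325  0.066   ]
now front [array([ 0.062 , -0.0156,  0.066 ]), array([0.0626, 0.0118, 0.066 ])] boat x [ 0.0478   -0.002225  0.066   ]
[-7.6625e-02 -5.0000e-05  6.6000e-02]
S rear holes [array([ 0.0405, -0.0151,  0.066 ]), array([0.0423, 0.0152, 0.066 ])] [array([-0.0908, -0.0161,  0.066 ]), array([-0.0913,  0.0147,  0.066 ])]
groove [0.0497 0.0002 0.066 ]
```

Emit:
arm_command(
  targets=[
    [[0,0,-0.002,0,0,0],[0,0,-0.003,0,0,0],[0,0,-0.005,0,0,0],[0,0,-0.005,0,0,0],[0,-0.004,0,0,0,0],[0,-0.006,0,0,0,0],[0,-0.006,0,0,0,0],[0,-0.006,0,0,0,0],[0,-0.006,0,0,0,0],[0,-0.006,0,0,0,0],[0,-0.006,0,0,0,0],[0,-0.01,0,0,0,0]],
  ],
)

```text
time: 15.8
ee_pos: [0.5837, 0.0645, 0.1096]
eef_rot: [0.706, 0.04, -0.041, -0.706]
ft_force: [1.5, -0.4, 0.4]
width: 0.0443
```

Emit:
arm_command(
  targets=[
    [[0,-0.02,0,0,0,0],[0,-0.02,0,0,0,0],[0,-0.02,0,0,0,0],[0,-0.02,0,0,0,0],[0,-0.02,0,0,0,0],[0,-0.01,-0.02,0,0,0],[0,0,-0.03,0,0,0],[0,0,-0.03,0,0,0],[0,0,-0.03,0,0,0],[0,0,-0.03,0,0,0],[0,0,-0.03,0,0,0],[0,0,-0.02,0,0,0]],
  ],
)

```text
time: 16.8
ee_pos: [0.6056, -0.1277, 0.2203]
eef_rot: [0.706, 0.04, -0.04, -0.706]
ft_force: [-0.8, -0.3, 0.5]
width: 0.0444
```

```bash
python3 - <<'E'
from plan import *
st()
S=vision.camera('side'); crop(S['pixels'],130,165,290,305,4.2,'pics/side19.png')
c=vision.camera('top'); crop(c['pixels'],110,110,300,240,4.2,'pics/top19.png')
E
```

```text
t 16.8 pos [ 0.6056 -0.1277  0.2203] chute [-0.2723  0.0544  0.2203] F [-0.83 -0.28  0.54] w 0.0444
R [[0.9937, -0.0002, -0.1119], [0.1119, -0.0008, 0.9937], [-0.0002, -1.0, -0.0008]]
rotvec tool deg 1 [2.0000e-02 1.7988e+02 7.0000e-02]
rotvec tool deg -1 [ 0.05 -0.12 -0.01]
```

View pics/side19.png

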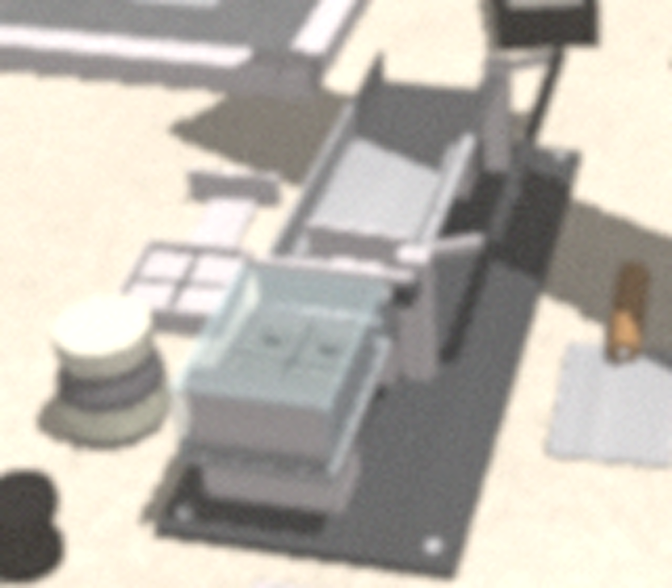

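View pics/top19.png

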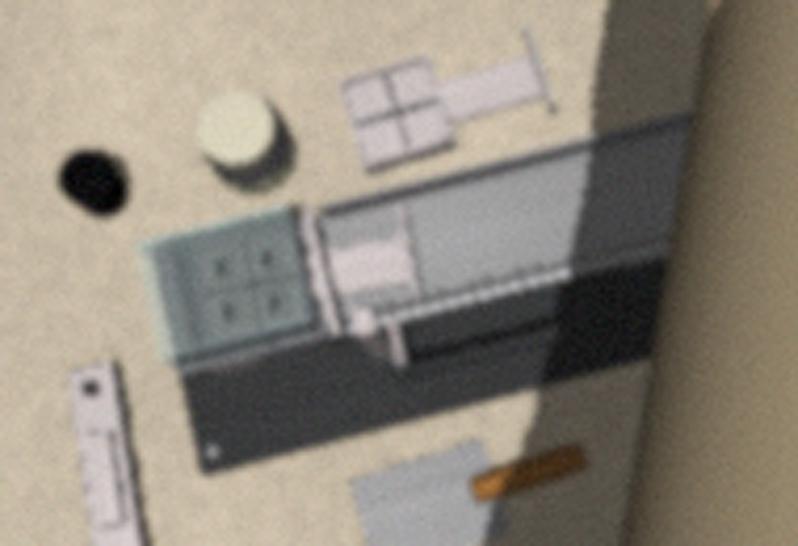

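```bash
python3 - <<'E'
from plan import *
T=vision.camera('top'); f=lambda a,b:(110+a/4.2-.5,110+b/4.2-.5)
h=[C(ray(T,f(*u),.066)) for u in ((222,268),(267,259),(228,313),(272,303))]; print(h,np.mean(h,0)); print('gate',C(ray(T,f(310,215),.084)),'lip',C(ray(T,f(408,240),.074)))
r.close_job(); st()
E
```

```text
[array([ 0.061 , -0.0165,  0.066 ]), array([ 0.0326, -0.0148,  0.066 ]), array([0.0636, 0.0127, 0.066 ]), array([0.0358, 0.0136, 0.066 ])] [ 0.04825 -0.00125  0.066  ]
gate [-0.0018 -0.0297  0.084 ] lip [-0.0559 -0.0013  0.074 ]
the job is handed in; nothing more can be done
the job is handed in; nothing more can be done
```

The boat is in the levelling bay with its body past the gate and the gate shut behind it. I handed the job in at about 17 s; it gives no verdict. One fingertip held the press bar down, with the gate at about 0.9 rad, for the whole push. The other finger pushed the lip along the chute.

**What went wrong on the way:**
- **First press:** the fingertip landed on the bar's flank, with 8.8 N sideways. I lifted and pressed again with the hand wider, before the boat had been touched.
- **Jam at the bay mouth:** the boat's nose turned toward the robot side and caught, with up to 18 N on the push. Still holding the bar, I moved the pushing finger sideways along the lip to straighten the boat, then pushed it on at about 4–5 N.

**Last checks before handing in:**
- **Boat position:** the top view puts the boat's origin about 48 mm past the gate (35 needed, end stop at 54). The side view gave about 50 mm before the hand left.
- **Boat alignment:** the plates read in line with the chute to within about 0.1 rad at most, limited by picture blur. The reading scatters too much to prove it is under the 0.1 rad limit.
- **Gate:** it looks shut, as it did at the start, between the body and the lip. The lip is about 56 mm outside the gate.
- **Surroundings:** the hand is clear. The bystanders I could see in the last pictures are where they were, but the magazine and manual were mostly or wholly out of those crops.

**Not measured:** gate contact and boat lift or tilt. I saw no sign of either in the pictures.

The two cameras disagreed by up to about 10 mm along the chute for the boat's starting position. I relied on the top view, and the finger's contact with the lip agreed with it.

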